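Gauge the pedestal blocks and sort them by fit

ROBOT

A 6-joint arm with a two-finger parallel gripper is mounted at the origin on the work surface. World frame = base frame: x ahead of the robot, y to its left, z up, the work surface at z = 0. Lengths are in m, angles in rad, forces in N, time in s.
With the tool pointing down it reaches from about 0.375 to 0.9 m from the base axis. Payload 3.1 kg.
Tool frame: the origin (TCP) lies at the very end of the fingers, on their centre line; the grasp point (between the pads) lies 19 mm behind it; x points along the fingers, z is the direction in which the jaws open and shut, and the axes are right-handed (so a half turn about x gives the same grasp; the last joint's range is limited). The gripper opens to 85 mm and grips with 20 to 120 N. Pads are 22 mm wide; open, the fingers measure 114 mm over their backs; the gripper's body (76 mm by 85 mm) begins 54 mm behind the grasp point. The pads swing forward as they close: fully open they stand 13 mm farther back than shut.
Start: joints at [1.145, 0.527, 1.433, -0, 1.181, -0.178], TCP at [0.153, 0.606, 0.231] pointing down, gripper open.
Joint ranges: [-3.08, 3.08], [-0.75, 2.2], [0.22, 2.44], [-1.43, 4.57], [0, 2.65], [-2.85, 2.85]. Speed limits (rad/s): [2.79, 2.79, 3.14, 3.14, 3.14, 3.14].

INTERFACE

Orientations are given as [roll, pitch, yaw] about the fixed x, y, z axes, in that order (R = Rz(yaw) Ry(pitch) Rx(roll)).
In Python, from plant import bot, viewer gives the robot as it stands.
- The arm moves only by the tool move_arm, never from a script. Its arguments are lists of equal length, an entry for each row: "travel": the shift along the tool's x, y, z each as a share of 300 mm, from -1 to 1, a list of three; "twist": the turn, a rotation vector about the tool's x, y, z each as a share of 90 degrees, from -1 to 1, a list of three. In form: {"travel": [[x, y, z], ...], "twist": [[rx, ry, rz], ...]}. A call has 1 to 10 rows; each row is the pose to reach, as a shift and turn from the pose commanded when the call began, along the tool's axes at that moment; what a row does not reach only later rows make up. A row lasts 1/12 s, in which the tool goes at most 41.7 mm and 7.16 degrees, less where a joint would pass 70% of its speed; a pose out of reach is approached as far as the arm can. A call with a number of a shift or a turn outside -1 to 1 is refused whole. A call with a gripper value outside its range is refused whole. "fingers" is the opening, from -1 (shut) to 1 (fully open), so that 0 is half open, set as the call begins (left out, the last holds). The fingers move at their own pace and stop on an object; "grip_force" is the grip in N (left out, the last holds). Time passes only in rows, so rows that repeat a pose let the fingers close. It gives the time, the measured TCP pose, the force and the opening at its end, in the units of the state.
- bot.observe(): the state, without advancing time (a new reading comes with each control period).
- viewer.snapshot(name): name is "scene" or "top" or "wrist"; returns the picture (480x640x3 uint8, red, green, blue); there is no depth.
- viewer.camera_model(name): a dict with "fx", "fy", "cx", "cy" (pixels), "rvec" (rotation vector, rad) and "tvec" (3), from world to camera coordinates, as OpenCV has them. Camera axes: x right, y down, z forward; pixel columns grow to the right and rows downward; lengths in m; the calibration is good to about 2 mm. A picture is of the moment at which its call begins: read the wrist's pose just before it. camera_model takes no time and is no camera call; for the wrist camera it gives the pose at the moment of the call.
- bot.job_done(): hands the job in, once; it reports no verdict.
The state is a dict: "t": time; "joint_positions": joint angles; "joint_velocities": joint speeds; "tau": joint torques, N m; "position": TCP position; "orientation": TCP orientation; "contact_force": force on the tool from outside, world axes, zero at the start; "torque": the same for the moment, N m; "width": finger opening in m.
Only numpy, scipy, OpenCV 4.12 (cv2) and the standard library are available. Lean on these libraries where they do the work, as an engineer would, in place of code of your own. Each camera call takes 0.05 s, during which the arm holds its last target. There are 200 camera calls.

TASK

Three or four drilled pedestal blocks stand in a row on the bench. Take the pin gauge from its stand and try it in the bore of each block, from the robot's left to its right, letting the pin in as far as it will go, then put the gauge back in its stand. Seat every block that takes the whole pin flat and square in a pocket of the steel fixture plate, set every block whose tight bore stops the pin short in the grey reject tray, and leave the other things on the bench where they are.

Things in the scene. Friction and masses are not known exactly. Their poses are not given: they have to be found in the camera images.
- block_a_mid (a point): centre, half-way up, of a loose aluminium pedestal block, 56 mm (its x) by 34 mm (its y) by 34 mm tall (z up), 0.16 kg, with one vertical bore through its centre. The bore's mouth is 18 mm wide for the first 10 mm down; the brass bush below is either 18 mm (full) or 12 mm (tight). All blocks look alike, the name says nothing of its fit, and any may be absent; at first they stand in a row along y
- block_b_mid (a point): centre, half-way up, of a loose aluminium pedestal block, 56 mm (its x) by 34 mm (its y) by 34 mm tall (z up), 0.16 kg, with one vertical bore through its centre. The bore's mouth is 18 mm wide for the first 10 mm down; the brass bush below is either 18 mm (full) or 12 mm (tight). All blocks look alike, the name says nothing of its fit, and any may be absent; at first they stand in a row along y
- block_c_mid (a point): centre, half-way up, of a loose aluminium pedestal block, 56 mm (its x) by 34 mm (its y) by 34 mm tall (z up), 0.16 kg, with one vertical bore through its centre. The bore's mouth is 18 mm wide for the first 10 mm down; the brass bush below is either 18 mm (full) or 12 mm (tight). All blocks look alike, the name says nothing of its fit, and any may be absent; at first they stand in a row along y
- block_d_mid (a point): centre, half-way up, of a loose aluminium pedestal block, 56 mm (its x) by 34 mm (its y) by 34 mm tall (z up), 0.16 kg, with one vertical bore through its centre. The bore's mouth is 18 mm wide for the first 10 mm down; the brass bush below is either 18 mm (full) or 12 mm (tight). All blocks look alike, the name says nothing of its fit, and any may be absent; at first they stand in a row along y
- block_e_mid (a point): centre, half-way up, of a loose aluminium pedestal block, 56 mm (its x) by 34 mm (its y) by 34 mm tall (z up), 0.16 kg, with one vertical bore through its centre. The bore's mouth is 18 mm wide for the first 10 mm down; the brass bush below is either 18 mm (full) or 12 mm (tight). All blocks look alike, the name says nothing of its fit, and any may be absent; at first they stand in a row along y
- block_f_mid (a point): centre, half-way up, of a loose aluminium pedestal block, 56 mm (its x) by 34 mm (its y) by 34 mm tall (z up), 0.16 kg, with one vertical bore through its centre. The bore's mouth is 18 mm wide for the first 10 mm down; the brass bush below is either 18 mm (full) or 12 mm (tight). All blocks look alike, the name says nothing of its fit, and any may be absent; at first they stand in a row along y
- block_g_mid (a point): centre, half-way up, of a loose aluminium pedestal block, 56 mm (its x) by 34 mm (its y) by 34 mm tall (z up), 0.16 kg, with one vertical bore through its centre. The bore's mouth is 18 mm wide for the first 10 mm down; the brass bush below is either 18 mm (full) or 12 mm (tight). All blocks look alike, the name says nothing of its fit, and any may be absent; at first they stand in a row along y
- block_h_mid (a point): centre, half-way up, of a loose aluminium pedestal block, 56 mm (its x) by 34 mm (its y) by 34 mm tall (z up), 0.16 kg, with one vertical bore through its centre. The bore's mouth is 18 mm wide for the first 10 mm down; the brass bush below is either 18 mm (full) or 12 mm (tight). All blocks look alike, the name says nothing of its fit, and any may be absent; at first they stand in a row along y
- gauge_mid (a point): middle of the handle of the pin gauge, which stands upright (z up), loose, 0.14 kg, at first in its stand: from the bottom a 15 mm pin 28 mm long, a 32 mm round flange 5 mm thick, and a square handle 22 by 22 mm, 60 mm long, with flats facing its x and y; this point is 63 mm above the pin's tip and 30 mm from both ends of the handle
- gauge_tip (a point): lower end of the gauge's pin, on its axis. In a full bore the pin goes in all its 28 mm, until the flange meets the block's top; in a tight one it stops 10 mm in, the flange 18 mm above the top
- stand_mouth (a point): centre of the top of the gauge's stand, a fixed blue block 50 x 50 x 38 mm; its hole is 20 mm wide and 34 mm deep, and the gauge hangs in it with its flange on the stand's top
- pocket_1 (a point): centre of the floor of pocket 1 of 4 in the fixed steel fixture plate (86 mm along x, 270 mm along y, 20 mm thick); pockets lie side by side along y, 66 mm apart, each 60 mm (along this x) by 38 mm (along y) and 8 mm deep, so its floor is 12 mm above the bench and a seated block stands 26 mm proud of the plate; a block fits either way round
- pocket_2 (a point): centre of the floor of pocket 2 of 4 in the fixed steel fixture plate (86 mm along x, 270 mm along y, 20 mm thick); pockets lie side by side along y, 66 mm apart, each 60 mm (along this x) by 38 mm (along y) and 8 mm deep, so its floor is 12 mm above the bench and a seated block stands 26 mm proud of the plate; a block fits either way round
- pocket_3 (a point): centre of the floor of pocket 3 of 4 in the fixed steel fixture plate (86 mm along x, 270 mm along y, 20 mm thick); pockets lie side by side along y, 66 mm apart, each 60 mm (along this x) by 38 mm (along y) and 8 mm deep, so its floor is 12 mm above the bench and a seated block stands 26 mm proud of the plate; a block fits either way round
- pocket_4 (a point): centre of the floor of pocket 4 of 4 in the fixed steel fixture plate (86 mm along x, 270 mm along y, 20 mm thick); pockets lie side by side along y, 66 mm apart, each 60 mm (along this x) by 38 mm (along y) and 8 mm deep, so its floor is 12 mm above the bench and a seated block stands 26 mm proud of the plate; a block fits either way round
- tray_in (a point): centre of the inner floor of the fixed grey reject tray, 120 mm (its x) by 270 mm (its y) outside, walls 4 mm thick and 22 mm high, floor 4 mm thick
- wrench: combination wrench lying on the bench, 170 mm; a bystander, origin at its underside's centre
- screwdriver: screwdriver lying on the bench; a bystander, origin at its underside's centre
- socket: steel socket, 26 mm wide, 30 mm tall, standing on the bench near its middle; a bystander, origin at its underside's centre
- bearing: ball bearing lying flat, 40 mm wide, 12 mm high, in the row in place of a block in some starts, else absent; a bystander, origin at its underside's centre
- can: can, 66 mm wide, 90 mm tall; a bystander, origin at its underside's centre
- sparkplug: spark plug standing upright, 68 mm tall; a bystander, origin at its underside's centre
- hammer: hammer lying on the bench; a bystander, origin at its underside's centre

How it is judged:
On the way, in this order (a step that is already met when the one before it is completed fails the run):
1. gauge pin tried in the leftmost block (places counted from the robot's left): as far in as its bore lets it, at least 7.5 mm in a tight bore, 22 mm in a full one (((x of gauge_tip in the frame of block_a_mid between -0.005 and 0.005 m and y of gauge_tip in the frame of block_a_mid between -0.005 and 0.005 m and z of gauge_tip in the frame of block_a_mid below -0.005 m) or (x of gauge_tip in the frame of block_c_mid between -0.005 and 0.005 m and y of gauge_tip in the frame of block_c_mid between -0.005 and 0.005 m and z of gauge_tip in the frame of block_c_mid below 0.0095 m))), for 0.1 s.
2. gauge pin tried in the next block to the right (places counted from the robot's left): as far in as its bore lets it, at least 7.5 mm in a tight bore, 22 mm in a full one (((x of gauge_tip in the frame of block_d_mid between -0.005 and 0.005 m and y of gauge_tip in the frame of block_d_mid between -0.005 and 0.005 m and z of gauge_tip in the frame of block_d_mid below -0.005 m) or (x of gauge_tip in the frame of block_f_mid between -0.005 and 0.005 m and y of gauge_tip in the frame of block_f_mid between -0.005 and 0.005 m and z of gauge_tip in the frame of block_f_mid below 0.0095 m))), for 0.1 s.
3. gauge pin tried in the next block to the right (places counted from the robot's left): as far in as its bore lets it, at least 7.5 mm in a tight bore, 22 mm in a full one (((x of gauge_tip in the frame of block_e_mid between -0.005 and 0.005 m and y of gauge_tip in the frame of block_e_mid between -0.005 and 0.005 m and z of gauge_tip in the frame of block_e_mid below -0.005 m) or (x of gauge_tip in the frame of block_h_mid between -0.005 and 0.005 m and y of gauge_tip in the frame of block_h_mid between -0.005 and 0.005 m and z of gauge_tip in the frame of block_h_mid below 0.0095 m))), for 0.1 s.
4. gauge pin tried in the rightmost block (places counted from the robot's left): as far in as its bore lets it, at least 7.5 mm in a tight bore, 22 mm in a full one (((x of gauge_tip in the frame of block_b_mid between -0.005 and 0.005 m and y of gauge_tip in the frame of block_b_mid between -0.005 and 0.005 m and z of gauge_tip in the frame of block_b_mid below 0.0095 m) or (x of gauge_tip in the frame of block_g_mid between -0.005 and 0.005 m and y of gauge_tip in the frame of block_g_mid between -0.005 and 0.005 m and z of gauge_tip in the frame of block_g_mid below -0.005 m))), for 0.1 s.
At the end, for the whole second after the job is handed in: Every block with a full bore sits in a pocket of the fixture (centre within 6 mm, square within 0.15 rad, flat within 0.06 rad and no more than 2 mm above fully home), every tight block is inside the reject tray, and the gauge hangs upright in its stand, fully home within 4 mm (((x of block_a_mid in the frame of pocket_1 between -0.006 and 0.006 m and y of block_a_mid in the frame of pocket_1 between -0.006 and 0.006 m and z of block_a_mid in the frame of pocket_1 below 0.019 m and angle between the x axis of block_a_mid and the x axis of pocket_1, either way round below 0.15 rad and angle between block_a_mid's own z axis and vertical below 0.06 rad) or (x of block_a_mid in the frame of pocket_2 between -0.006 and 0.006 m and y of block_a_mid in the frame of pocket_2 between -0.006 and 0.006 m and z of block_a_mid in the frame of pocket_2 below 0.019 m and angle between the x axis of block_a_mid and the x axis of pocket_2, either way round below 0.15 rad and angle between block_a_mid's own z axis and vertical below 0.06 rad) or (x of block_a_mid in the frame of pocket_3 between -0.006 and 0.006 m and y of block_a_mid in the frame of pocket_3 between -0.006 and 0.006 m and z of block_a_mid in the frame of pocket_3 below 0.019 m and angle between the x axis of block_a_mid and the x axis of pocket_3, either way round below 0.15 rad and angle between block_a_mid's own z axis and vertical below 0.06 rad) or (x of block_a_mid in the frame of pocket_4 between -0.006 and 0.006 m and y of block_a_mid in the frame of pocket_4 between -0.006 and 0.006 m and z of block_a_mid in the frame of pocket_4 below 0.019 m and angle between the x axis of block_a_mid and the x axis of pocket_4, either way round below 0.15 rad and angle between block_a_mid's own z axis and vertical below 0.06 rad)) and x of block_b_mid in the frame of tray_in between -0.056 and 0.056 m and y of block_b_mid in the frame of tray_in between -0.131 and 0.131 m and z of block_b_mid in the frame of tray_in between 0 and 0.06 m and x of block_c_mid in the frame of tray_in between -0.056 and 0.056 m and y of block_c_mid in the frame of tray_in between -0.131 and 0.131 m and z of block_c_mid in the frame of tray_in between 0 and 0.06 m and ((x of block_d_mid in the frame of pocket_1 between -0.006 and 0.006 m and y of block_d_mid in the frame of pocket_1 between -0.006 and 0.006 m and z of block_d_mid in the frame of pocket_1 below 0.019 m and angle between the x axis of block_d_mid and the x axis of pocket_1, either way round below 0.15 rad and angle between block_d_mid's own z axis and vertical below 0.06 rad) or (x of block_d_mid in the frame of pocket_2 between -0.006 and 0.006 m and y of block_d_mid in the frame of pocket_2 between -0.006 and 0.006 m and z of block_d_mid in the frame of pocket_2 below 0.019 m and angle between the x axis of block_d_mid and the x axis of pocket_2, either way round below 0.15 rad and angle between block_d_mid's own z axis and vertical below 0.06 rad) or (x of block_d_mid in the frame of pocket_3 between -0.006 and 0.006 m and y of block_d_mid in the frame of pocket_3 between -0.006 and 0.006 m and z of block_d_mid in the frame of pocket_3 below 0.019 m and angle between the x axis of block_d_mid and the x axis of pocket_3, either way round below 0.15 rad and angle between block_d_mid's own z axis and vertical below 0.06 rad) or (x of block_d_mid in the frame of pocket_4 between -0.006 and 0.006 m and y of block_d_mid in the frame of pocket_4 between -0.006 and 0.006 m and z of block_d_mid in the frame of pocket_4 below 0.019 m and angle between the x axis of block_d_mid and the x axis of pocket_4, either way round below 0.15 rad and angle between block_d_mid's own z axis and vertical below 0.06 rad)) and ((x of block_e_mid in the frame of pocket_1 between -0.006 and 0.006 m and y of block_e_mid in the frame of pocket_1 between -0.006 and 0.006 m and z of block_e_mid in the frame of pocket_1 below 0.019 m and angle between the x axis of block_e_mid and the x axis of pocket_1, either way round below 0.15 rad and angle between block_e_mid's own z axis and vertical below 0.06 rad) or (x of block_e_mid in the frame of pocket_2 between -0.006 and 0.006 m and y of block_e_mid in the frame of pocket_2 between -0.006 and 0.006 m and z of block_e_mid in the frame of pocket_2 below 0.019 m and angle between the x axis of block_e_mid and the x axis of pocket_2, either way round below 0.15 rad and angle between block_e_mid's own z axis and vertical below 0.06 rad) or (x of block_e_mid in the frame of pocket_3 between -0.006 and 0.006 m and y of block_e_mid in the frame of pocket_3 between -0.006 and 0.006 m and z of block_e_mid in the frame of pocket_3 below 0.019 m and angle between the x axis of block_e_mid and the x axis of pocket_3, either way round below 0.15 rad and angle between block_e_mid's own z axis and vertical below 0.06 rad) or (x of block_e_mid in the frame of pocket_4 between -0.006 and 0.006 m and y of block_e_mid in the frame of pocket_4 between -0.006 and 0.006 m and z of block_e_mid in the frame of pocket_4 below 0.019 m and angle between the x axis of block_e_mid and the x axis of pocket_4, either way round below 0.15 rad and angle between block_e_mid's own z axis and vertical below 0.06 rad)) and x of block_f_mid in the frame of tray_in between -0.056 and 0.056 m and y of block_f_mid in the frame of tray_in between -0.131 and 0.131 m and z of block_f_mid in the frame of tray_in between 0 and 0.06 m and ((x of block_g_mid in the frame of pocket_1 between -0.006 and 0.006 m and y of block_g_mid in the frame of pocket_1 between -0.006 and 0.006 m and z of block_g_mid in the frame of pocket_1 below 0.019 m and angle between the x axis of block_g_mid and the x axis of pocket_1, either way round below 0.15 rad and angle between block_g_mid's own z axis and vertical below 0.06 rad) or (x of block_g_mid in the frame of pocket_2 between -0.006 and 0.006 m and y of block_g_mid in the frame of pocket_2 between -0.006 and 0.006 m and z of block_g_mid in the frame of pocket_2 below 0.019 m and angle between the x axis of block_g_mid and the x axis of pocket_2, either way round below 0.15 rad and angle between block_g_mid's own z axis and vertical below 0.06 rad) or (x of block_g_mid in the frame of pocket_3 between -0.006 and 0.006 m and y of block_g_mid in the frame of pocket_3 between -0.006 and 0.006 m and z of block_g_mid in the frame of pocket_3 below 0.019 m and angle between the x axis of block_g_mid and the x axis of pocket_3, either way round below 0.15 rad and angle between block_g_mid's own z axis and vertical below 0.06 rad) or (x of block_g_mid in the frame of pocket_4 between -0.006 and 0.006 m and y of block_g_mid in the frame of pocket_4 between -0.006 and 0.006 m and z of block_g_mid in the frame of pocket_4 below 0.019 m and angle between the x axis of block_g_mid and the x axis of pocket_4, either way round below 0.15 rad and angle between block_g_mid's own z axis and vertical below 0.06 rad)) and x of block_h_mid in the frame of tray_in between -0.056 and 0.056 m and y of block_h_mid in the frame of tray_in between -0.131 and 0.131 m and z of block_h_mid in the frame of tray_in between 0 and 0.06 m and horizontal distance between gauge_tip and stand_mouth below 0.008 m and angle between gauge_mid's own z axis and vertical below 0.1 rad and z of gauge_tip in the frame of stand_mouth between -0.032 and -0.024 m); the robot touches nothing.
It fails at once if the wrench, screwdriver moved more than 50 mm (distance of any of wrench, screwdriver from where it was at the start of the episode above 0.05 m).
It fails at once if the socket, sparkplug moved more than 50 mm (distance of any of socket, sparkplug from where it was at the start of the episode above 0.05 m).
It fails at once if the can, hammer moved more than 50 mm (distance of any of can, hammer from where it was at the start of the episode above 0.05 m).
It fails at once if the bearing moved more than 50 mm (distance of bearing from where it was at the start of the episode above 0.05 m).
Of block_a, block_c only 1 to 1 are there at a start; the rules pass over those that are not, and their reading is None.
Of block_d, block_f, bearing only 1 to 1 are there at a start; the rules pass over those that are not, and their reading is None.
Of block_e, block_h only 1 to 1 are there at a start; the rules pass over those that are not, and their reading is None.
Of block_b, block_g only 1 to 1 are there at a start; the rules pass over those that are not, and their reading is None.
At some moment in a run one of block_a, block_b, block_c, block_d, block_e, block_f, block_g, block_h may be knocked a few centimetres aside while the robot is not near it.
It also fails if it takes over 208 s, if anything falls off the work surface, if the arm or the gripper's body presses on something with over 40 N, if the wrist force passes 120 N, or if a joint passes its speed limit or range.

## Working session

There is one attempt and no reset: what is moved stays moved. The work goes in short steps, Python scripts to look and compute and a tool call to move; the robot and the scene stay as the last step left them, time stands still between calls to the robot, and variables do not carry over. Pictures are saved under pics/ and viewed, about 12 in all and at most 16, crops included, and the job is handed in when it is done.

Besides the shell and the picture viewer there is one more tool, called after "Call:" as a command line: name --argument value ..., lists and objects as JSON in quotes. move_arm: Moves the arm, as the interface text tells. Shift numbers are shares of 300 mm and turn numbers shares of 90 degrees, none past 1 either way. Its arguments: {"type":"object","properties":{"travel":{"type":"array","items":{"type":"array","items":{"type":"number","minimum":-1,"maximum":1}}},"twist":{"type":"array","items":{"type":"array","items":{"type":"number","minimum":-1,"maximum":1}}},"fingers":{"type":"number"},"grip_force":{"type":"number"}},"required":["travel","twist"]}

```bash
ls; mkdir -p pics; cat > h.py <<'E'
import numpy as np, cv2, sys
from plant import bot, viewer
from scipy.spatial.transform import Rotation as R
def ray(m,uv):
    r=R.from_rotvec(m['rvec']).as_matrix();t=np.array(m['tvec']).ravel()
    d=r.T@np.array([(uv[0]-m['cx'])/m['fx'],(uv[1]-m['cy'])/m['fy'],1]);return -r.T@t,d
def px(m,uv,z):
    o,d=ray(m,uv);return (o+d*(z-o[2])/d[2]).round(4)
def proj(m,p):
    r=R.from_rotvec(m['rvec']).as_matrix();c=r@np.array(p)+np.array(m['tvec']).ravel()
    return np.array([m['fx']*c[0]/c[2]+m['cx'],m['fy']*c[1]/c[2]+m['cy']])
def snap(name,fn):
    m=viewer.camera_model(name);im=viewer.snapshot(name)
    cv2.imwrite('pics/'+fn,cv2.cvtColor(np.asarray(im),cv2.COLOR_RGB2BGR));return m,im
def togo(p,yaw_w=None):
    """travel share to world TCP p from current pose"""
    s=bot.observe();M=R.from_euler('xyz',s['orientation']).as_matrix()
    return (M.T@(np.array(p)-s['position'])/0.3).round(4)
def st():
    s=bot.observe();print({k:np.round(s[k],4) for k in('t','position','orientation','contact_force','width','joint_positions')});print(R.from_euler('xyz',s['orientation']).as_matrix().round(3))
E
python3 - <<'E'
from h import *
st()
m,_=snap('scene','s0.png');print(m)
m,_=snap('top','t0.png');print(m)
E
```

```text
pics
{'t': np.float64(0.0), 'position': array([0.153 , 0.6053, 0.2304]), 'orientation': array([ 2.965 ,  1.5686, -1.9951]), 'contact_force': array([-0.5559,  0.3516, -0.1511]), 'width': np.float64(0.0857), 'joint_positions': array([ 1.1445,  0.5284,  1.4339, -0.    ,  1.1814, -0.1785])}
[[-0.001 -0.969  0.245]
 [-0.002  0.245  0.969]
 [-1.     0.    -0.002]]
{'fx': 444.0248071893896, 'fy': 444.0248071893896, 'cx': 326.37587559327307, 'cy': 247.16609819178905, 'rvec': array([ 2.25844067,  0.93204524, -0.36283892]), 'tvec': array([-0.46568853, -0.25498477,  1.31510495])}
{'fx': 511.25944806500013, 'fy': 511.25944806500013, 'cx': 326.3960684271591, 'cy': 255.04718655604336, 'rvec': array([ 2.11307025, -2.12474125,  0.19417116]), 'tvec': array([0.04853465, 0.62571966, 1.13828211])}
```

View pics/t0.png

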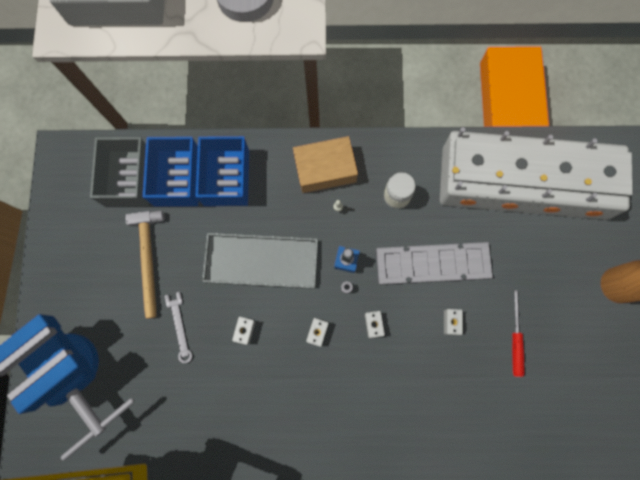

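View pics/s0.png

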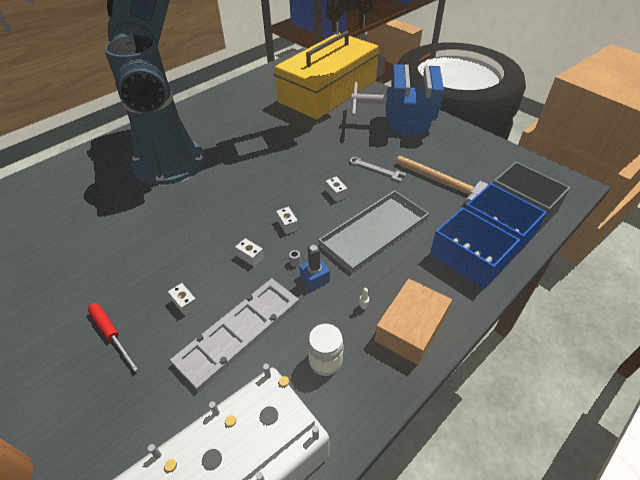

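The top view shows four blocks at about (243,331), (317,332), (375,324) and (454,322). The stand with gauge is at (347,259), the tray at (261,261) and the fixture at (435,263). I'll detect the outlines.

```bash
python3 - <<'E'
from h import *
m=viewer.camera_model('top')
im=cv2.imread('pics/t0.png')
cv2.imwrite('pics/c0.png',cv2.resize(im[225:355,195:500],(793,338),interpolation=cv2.INTER_CUBIC))
for i,(u,v) in enumerate([(243,331),(317,332),(375,324),(454,322)]):
    c=im[v-25:v+25,u-25:u+25].astype(int)
    g=(c.min(2)>125).astype(np.uint8)
    cs,_=cv2.findContours(g,0,2);k=max(cs,key=cv2.contourArea)
    k=cv2.convexHull(k).reshape(-1,2)+[u-25,v-25]
    w=np.array([px(m,p,.034)[:2] for p in k],np.float32)
    r=cv2.minAreaRect(w*1000);print('blk',i,r)
for n,u,v,z in [('stand',347,259,.038),('gaugetop',348,257,.103),('socket',347,287,.03),('spark',339,206,.06),('can',400,186,.09),('trayTL',206,235,.022),('TR',319,239,.022),('BR',316,288,.022),('BL',204,281,.022),('fixTL',377,249,.02),('TR',489,243,.02),('BR',492,276,.02),('BL',380,284,.02)]:
    print(n,px(m,(u,v),z))
E
```

```text
blk 0 ((454.1375732421875, 242.0547637939453), (38.402408599853516, 60.0671501159668), 75.8917465209961)
blk 1 ((449.31597900390625, 69.05814361572266), (37.302879333496094, 59.83154296875), 72.37361907958984)
blk 2 ((466.6822509765625, -64.96659088134766), (59.55929946899414, 37.659645080566406), 8.187806129455566)
blk 3 ((471.57275390625, -249.3017578125), (37.350791931152344, 59.1402702331543), 87.17286682128906)
stand [ 0.6202 -0.0038  0.038 ]
gaugetop [ 0.6129 -0.0039  0.103 ]
socket [ 0.5542 -0.0032  0.03  ]
spark [0.7449 0.0144 0.06  ]
can [ 0.7837 -0.1282  0.09  ]
trayTL [0.6848 0.3389 0.022 ]
TR [0.6731 0.0631 0.022 ]
BR [0.5532 0.0705 0.022 ]
BL [0.5716 0.3393 0.022 ]
fixTL [ 0.6478 -0.0775  0.02  ]
TR [ 0.6609 -0.3495  0.02  ]
BR [ 0.58   -0.3514  0.02  ]
BL [ 0.5622 -0.0827  0.02  ]
```

View pics/c0.png

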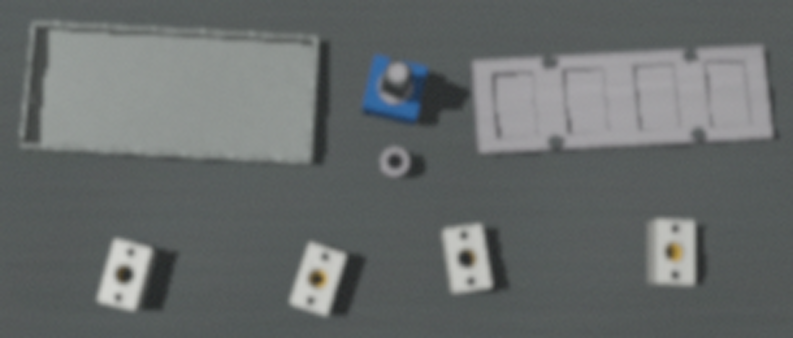

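Four blocks sit in the row, all loose and turned by different small angles; the gauge is at about (0.615, -0.004). I'll go above the gauge for a close look.

Call:
move_arm --travel '[[0, -0.98, -0.79], [0, -0.98, -0.79], [0, -0.98, -0.79], [0, -0.98, -0.79], [0, -0.98, -0.79], [0, -0.98, -0.79], [0, -0.98, -0.79], [0, -0.98, -0.79], [0, -0.98, -0.79], [0, -0.98, -0.79]]' --twist '[[0, 0, 0], [0, 0, 0], [0, 0, 0], [0, 0, 0], [0, 0, 0], [0, 0, 0], [0, 0, 0], [0, 0, 0], [0, 0, 0], [0, 0, 0]]'

```text
t: 0.93
position: [0.3844, 0.2993, 0.2312]
orientation: [-2.047, 1.568, -0.73]
contact_force: [-0.5, 0.6, 0.0]
width: 0.0855
```

Call:
move_arm --travel '[[0, -0.9, -0.8], [0, -0.9, -0.8], [0, -0.9, -0.8], [0, -0.9, -0.8], [0, -0.9, -0.8], [0, -0.9, -0.8], [0, -0.9, -0.8], [0, -0.9, -0.8], [0, -0.9, -0.8], [0, -0.9, -0.8]]' --twist '[[0, 0, 0], [0, 0, 0], [0, 0, 0], [0, 0, 0], [0, 0, 0], [0, 0, 0], [0, 0, 0], [0, 0, 0], [0, 0, 0], [0, 0, 0]]'

```text
t: 1.77
position: [0.587, 0.0001, 0.231]
orientation: [-1.879, 1.566, -0.561]
contact_force: [0.3, 0.0, -0.2]
width: 0.0857
```

```bash
python3 - <<'E'
from h import *
st()
m,_=snap('wrist','w0.png')
r=R.from_rotvec(m['rvec']).as_matrix();print('cam',-r.T@m['tvec'],'dir',r[2].round(2),m['fx'])
s=bot.observe();print('tcp px',proj(m,s['position']));print('gauge top',proj(m,[.613,-.004,.103]),'stand',proj(m,[.62,-.004,.038]))
E
```

```text
{'t': np.float64(1.7667), 'position': array([5.87e-01, 1.00e-04, 2.31e-01]), 'orientation': array([-1.8786,  1.5662, -0.5608]), 'contact_force': array([ 0.322 ,  0.0056, -0.1759]), 'width': np.float64(0.0857), 'joint_positions': array([-0.1892,  0.4748,  1.5338, -0.0019,  1.1286, -1.5063])}
[[ 0.004 -0.968  0.25 ]
 [-0.002  0.25   0.968]
 [-1.    -0.004 -0.001]]
cam [0.52014111 0.01651709 0.37323079] dir [ 0.27 -0.07 -0.96] 409.6021023409328
tcp px [328.81244765 304.28313686]
gauge top [326.16530709 265.17440968] stand [327.3352401  247.40296638]
```

View pics/w0.png

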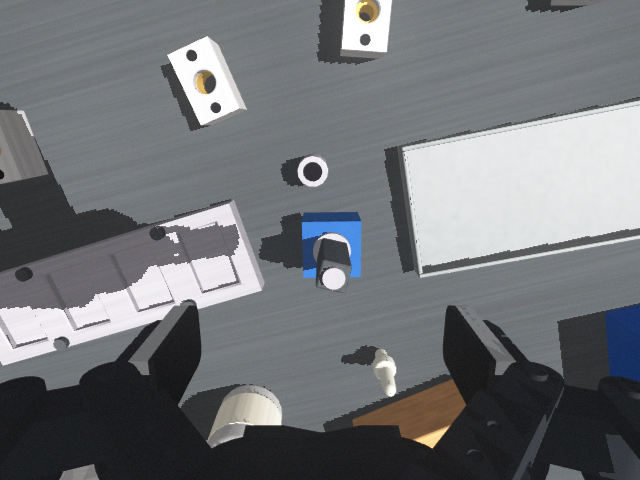

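The wrist view shows the gauge top at (333,279), with the stand square to the image, so the tool yaw already matches. The blocks' bores show at (205,82) and (368,10).

```bash
python3 - <<'E'
from h import *
m=viewer.camera_model('wrist')
print('top',px(m,(333,279),.103))
b=[px(m,p,.038) for p in [(302,213.5),(360,212.5),(361,277),(303,277)]];print('stand',b)
print('bore blk2',px(m,(205,82),.034),'blk1',px(m,(368,10),.034))
im=cv2.imread('pics/w0.png')
cv2.imwrite('pics/w0c.png',cv2.resize(im[200:300,280:380],(500,500),interpolation=cv2.INTER_CUBIC))
E
```

```text
top [0.6211 0.0012 0.103 ]
stand [array([ 0.5828, -0.0141,  0.038 ]), array([0.5941, 0.033 , 0.038 ]), array([0.6502, 0.021 , 0.038 ]), array([ 0.6376, -0.0279,  0.038 ])]
bore blk2 [ 0.4645 -0.0601  0.034 ] blk1 [0.447  0.0733 0.034 ]
```

View pics/w0c.png

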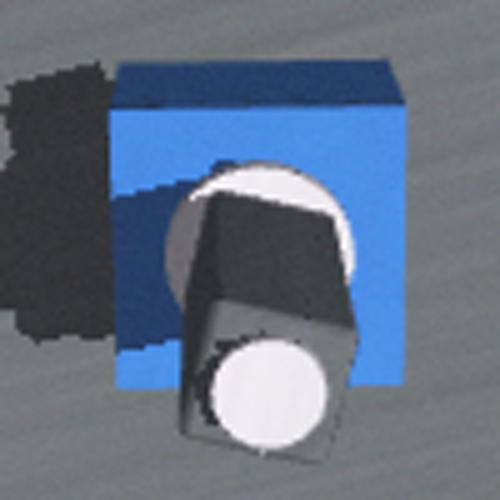

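```bash
python3 - <<'E'
from h import *
m=viewer.camera_model('wrist')
f=lambda L,z:np.array([px(m,(280+a/5-.4,200+b/5-.4),z)[:2] for a,b in L])
for L,z in [([(220,298),(357,330),(322,463),(182,435)],.103),([(110,107),(405,103),(405,385),(117,387)],.038)]:
    q=f(L,z);print(q.mean(0),[np.degrees(np.arctan2(*(q[(i+1)%4]-q[i])[::-1])).round(1) for i in range(4)],np.linalg.norm(q-np.roll(q,1,0),axis=1).round(4))
s=bot.observe();M=R.from_euler('xyz',s['orientation']).as_matrix();print(np.degrees(np.arctan2(M[1,2],M[0,2])))
E
```

```text
[0.6191   0.002125] [np.float64(61.7), np.float64(-27.3), np.float64(-116.6), np.float64(150.8)] [0.0211 0.0196 0.0205 0.0203]
[0.6192 0.0022] [np.float64(76.3), np.float64(-12.8), np.float64(-104.0), np.float64(166.4)] [0.0501 0.0495 0.0504 0.0502]
75.5712529570237
```

Call:
move_arm --travel '[[0, -0.102, 0.033], [0, -0.102, 0.033], [0, -0.102, 0.033], [0.1, -0.102, 0.033], [0.2, -0.102, 0.033], [0.3, -0.102, 0.033], [0.4, -0.102, 0.033], [0.4, -0.102, 0.033], [0.4, -0.102, 0.033], [0.4, -0.102, 0.033]]' --twist '[[0.07, 0, 0], [0.15, 0, 0], [0.15, 0, 0], [0.15, 0, 0], [0.15, 0, 0], [0.15, 0, 0], [0.15, 0, 0], [0.15, 0, 0], [0.15, 0, 0], [0.15, 0, 0]]' --fingers 0.2

```text
t: 2.65
position: [0.6155, 0.0079, 0.1127]
orientation: [-1.191, 1.569, -0.102]
contact_force: [0.2, 0.7, -0.3]
width: 0.0513
```

```bash
python3 - <<'E'
from h import *
st();print(togo([.6192,.0022,.060]))
E
```

```text
{'t': np.float64(2.65), 'position': array([0.6155, 0.0079, 0.1127]), 'orientation': array([-1.1911,  1.5694, -0.1016]), 'contact_force': array([ 0.1759,  0.6773, -0.32  ]), 'width': np.float64(0.0513), 'joint_positions': array([-1.6860e-01,  6.6390e-01,  1.5571e+00,  1.0000e-04,  9.1930e-01,
       -1.2582e+00])}
[[ 0.001 -0.886  0.463]
 [-0.     0.463  0.886]
 [-1.    -0.001  0.001]]
[ 0.1757 -0.0196 -0.0111]
```

Call:
move_arm --travel '[[0, 0, 0], [0, 0, 0], [0, 0, 0]]' --twist '[[0, 0, 0], [0, 0, 0], [0, 0, 0]]'

```text
t: 2.9
position: [0.6161, 0.0072, 0.1132]
orientation: [-1.253, 1.567, -0.165]
contact_force: [0.1, -0.1, 0.5]
width: 0.0511
```

```bash
python3 - <<'E'
from h import *
st();print(bot.observe()['joint_velocities'])
m,im=snap('wrist','w1.png')
print('tcp',proj(m,bot.observe()['position']),proj(m,[.6192,.0022,.103]))
m,im=snap('top','t1.png')
E
```

```text
{'t': np.float64(2.9), 'position': array([0.6161, 0.0072, 0.1132]), 'orientation': array([-1.2532,  1.5675, -0.1654]), 'contact_force': array([ 0.1175, -0.0695,  0.5011]), 'width': np.float64(0.0511), 'joint_positions': array([-0.1695,  0.6632,  1.5566,  0.    ,  0.9184, -1.2573])}
[[ 0.003 -0.886  0.464]
 [-0.001  0.464  0.886]
 [-1.    -0.003  0.001]]
[-0.00045388  0.00774792  0.005291   -0.00099734 -0.00156979  0.00250486]
tcp [322.9409052  310.78059782] [315.84081475 311.90221554]
```

View pics/w1.png

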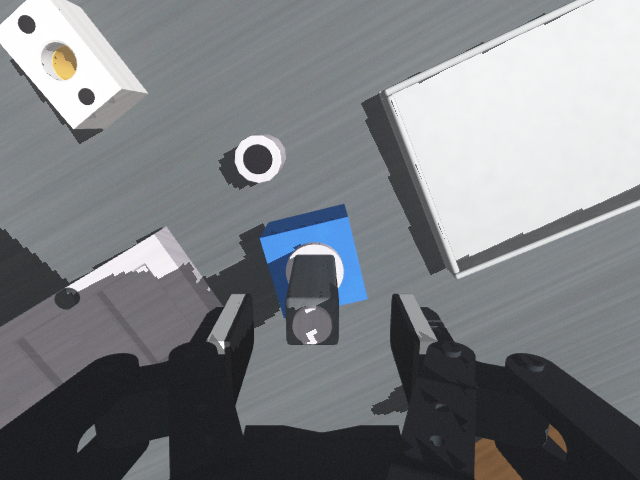

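```bash
python3 - <<'E'
from h import *
m=viewer.camera_model('wrist')
p=px(m,(312,324),.103);print(p,px(m,(309,343.5),.103)); print(px(m,(314,259),.043))
print(togo([p[0],p[1],.060]))
b=[px(m,q,.038)[:2] for q in [(261,238),(347,217),(368,297),(284,318)]];print(b,np.mean(b,0))
E
```

```text
[ 0.6225 -0.0016  0.103 ] [ 0.6298 -0.0069  0.103 ]
[0.6153 0.0021 0.043 ]
[ 0.175  -0.0333 -0.0153]
[array([ 0.5925, -0.0188]), array([0.6039, 0.0283]), array([0.6514, 0.0179]), array([ 0.6405, -0.0311])] [ 0.622075 -0.000925]
```

Call:
move_arm --travel '[[0, -0.032, -0.016], [0, -0.032, -0.016], [0.04, -0.032, -0.016], [0.08, -0.032, -0.016], [0.12, -0.032, -0.016], [0.16, -0.032, -0.016], [0.175, -0.032, -0.016], [0.175, -0.032, -0.016], [0.175, -0.032, -0.016]]' --twist '[[0, 0, 0], [0, 0, 0], [0, 0, 0], [0, 0, 0], [0, 0, 0], [0, 0, 0], [0, 0, 0], [0, 0, 0], [0, 0, 0]]'

```text
t: 3.75
position: [0.621, -0.0013, 0.058]
orientation: [1.866, 1.569, 2.953]
contact_force: [0.6, 0.1, -0.3]
width: 0.051
```

Call:
move_arm --travel '[[0, 0, 0], [0, 0, 0], [0, 0, 0], [0, 0, 0], [0, 0, 0], [0, 0, 0], [0, 0, 0], [0, 0, 0]]' --twist '[[0, 0, 0], [0, 0, 0], [0, 0, 0], [0, 0, 0], [0, 0, 0], [0, 0, 0], [0, 0, 0], [0, 0, 0]]' --fingers -1 --grip_force 50

```text
t: 4.42
position: [0.622, -0.0016, 0.0596]
orientation: [-1.245, 1.569, -0.158]
contact_force: [0.5, 0.2, 6.1]
width: 0.0215
```

```bash
python3 - <<'E'
from h import *
st()
E
```

```text
{'t': np.float64(4.4167), 'position': array([ 0.622 , -0.0016,  0.0596]), 'orientation': array([-1.2454,  1.5692, -0.158 ]), 'contact_force': array([0.4659, 0.1751, 6.0694]), 'width': np.float64(0.0215), 'joint_positions': array([-1.8190e-01,  7.4820e-01,  1.5649e+00,  1.0000e-04,  8.2690e-01,
       -1.2694e+00])}
[[ 0.002 -0.885  0.465]
 [-0.     0.465  0.885]
 [-1.    -0.002  0.001]]
```

Call:
move_arm --travel '[[-0.05, 0, 0], [-0.12, 0, 0], [-0.2, 0, 0], [-0.3, 0, 0], [-0.367, 0, 0], [-0.367, 0.1, 0.05], [-0.367, 0.2, 0.1]]' --twist '[[0, 0, 0], [0, 0, 0], [0, 0, 0], [0, 0, 0], [0, 0, 0], [0, 0, 0], [0, 0, 0]]'

```text
t: 5.0
position: [0.5835, 0.052, 0.1701]
orientation: [-1.198, 1.567, -0.114]
contact_force: [-0.3, 1.1, -1.9]
width: 0.0213
```

Call:
move_arm --travel '[[0, 0.1, 0.05], [0, 0.2, 0.1], [0, 0.3, 0.15], [0, 0.4, 0.2], [0, 0.5, 0.26], [0, 0.6, 0.31], [0, 0.671, 0.353], [0, 0.671, 0.353], [0, 0.671, 0.353], [0, 0.671, 0.353]]' --twist '[[0, 0, 0], [0, 0, 0], [0, 0, 0], [0, 0, 0], [0, 0, 0], [0, 0, 0], [0, 0, 0], [0, 0, 0], [0, 0, 0], [0, 0, 0]]'

```text
t: 5.83
position: [0.4534, 0.24, 0.1686]
orientation: [-2.991, 1.57, -1.903]
contact_force: [0.2, 0.1, -2.0]
width: 0.0215
```

```bash
python3 - <<'E'
from h import *
st()
m,im=snap('wrist','w2.png')
s=bot.observe();p=np.array(s['position'])
print('tip',proj(m,p-[0,0,.0496]),'below',proj(m,[p[0],p[1],.034]))
E
```

```text
{'t': np.float64(5.8333), 'position': array([0.4534, 0.24  , 0.1686]), 'orientation': array([-2.9912,  1.5702, -1.9033]), 'contact_force': array([ 0.2002,  0.1363, -1.9995]), 'width': np.float64(0.0215), 'joint_positions': array([ 2.6900e-01,  4.6910e-01,  1.7749e+00, -7.0000e-04,  8.9800e-01,
       -8.1850e-01])}
[[-0.    -0.886  0.464]
 [-0.001  0.464  0.886]
 [-1.    -0.    -0.001]]
tip [322.57601935 269.06103892] below [322.16013679 227.91128897]
```

View pics/w2.png

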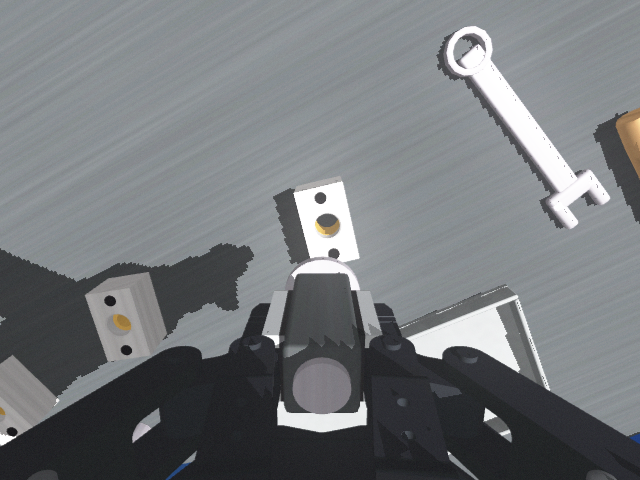

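```bash
cat >> h.py <<'E'
def dark(im,uv,w=30):
    pass
def rel(m,p,pos):
    s=bot.observe();M=R.from_euler('xyz',s['orientation']).as_matrix();return (M.T@(np.array(p)-pos)).round(4)
E
python3 - <<'E'
from h import *
m=viewer.camera_model('wrist');s=bot.observe();p=np.array(s['position'])
g=px(m,(322,385),p[2]+.0434);print('gauge top rel',rel(m,g,p))
f=px(m,(322.5,258),p[2]-.0496+.033);print('flange far edge rel',rel(m,f,p))
b=px(m,(328,225),.034);print('bore',b,'rel mm',rel(m,b,p)*1000,togo([b[0],b[1],.119]))
# block-1,2 shaded
for u in [(120,322)]:print(px(m,u,.034))
im=cv2.imread('pics/w2.png')
c=cv2.resize(im[170:420,240:410],None,fx=2.4,fy=2.4,interpolation=cv2.INTER_CUBIC);cv2.imwrite('pics/w2c.png',c)
E
```

```text
gauge top rel [-0.0434 -0.0017 -0.0006]
flange far edge rel [ 0.0166  0.016  -0.0003]
bore [0.4543 0.2438 0.034 ] rel mm [134.6   1.5   4. ] [0.1655 0.0051 0.0132]
[0.4482 0.0727 0.034 ]
```

View pics/w2c.png

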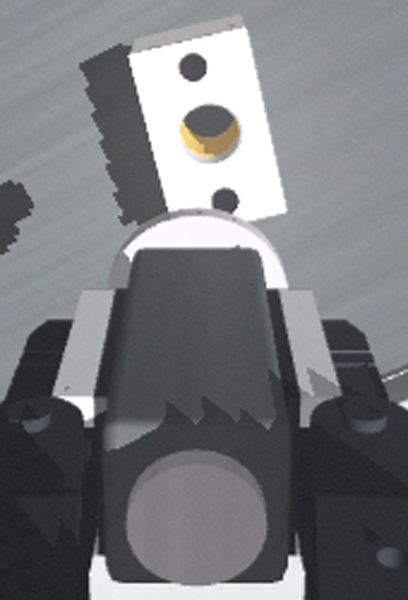

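Picture 7: the block-0 bore sits at (328,225), and the flange edge is 16 mm from the TCP, so the gauge is on the tool axis. I'll add an automatic bore finder and move closer.

```bash
cat >> h.py <<'E'
def bore(m,im,guess,z=.034,w=45):
    """bore centre (world) near guess, by the holes inside the bright block top"""
    u,v=proj(m,[guess[0],guess[1],z]).astype(int)
    x0,y0=max(u-w,0),max(v-w,0)
    g=cv2.cvtColor(np.asarray(im)[y0:v+w,x0:u+w],cv2.COLOR_RGB2HSV)
    br=((g[...,2]>140)&(g[...,1]<50)).astype(np.uint8)
    cs,h=cv2.findContours(br,cv2.RETR_CCOMP,cv2.CHAIN_APPROX_NONE)
    out=[]
    for c,hh in zip(cs,h[0]):
        a=cv2.contourArea(c)
        if hh[3]>=0 and a>60 and len(c)>=8:
            e=cv2.fitEllipse(c);q=px(m,(e[0][0]+x0,e[0][1]+y0),z)
            out.append((a,q,np.round(e[1],1)))
    return sorted(out,key=lambda t:-t[0])[:3]
E
python3 - <<'E'
from h import *
m=viewer.camera_model('wrist');im=cv2.imread('pics/w2.png')[...,::-1].copy()
print(bore(m,im,(.454,.244)));print(bore(m,im,(.448,.0727)))
E
```

```text
[(437.0, array([0.4533, 0.2434, 0.034 ]), array([22.3, 25.1])), (119.0, array([0.4347, 0.2479, 0.034 ]), array([12.3, 12.5])), (97.0, array([0.4744, 0.2379, 0.034 ]), array([10.8, 11.8]))]
[(369.0, array([0.4483, 0.0715, 0.034 ]), array([18.1, 27.1])), (125.5, array([0.4303, 0.076 , 0.034 ]), array([12.1, 13.4])), (115.5, array([0.4692, 0.0631, 0.034 ]), array([11.6, 13. ]))]
```

Call:
move_arm --travel '[[0, 0.005, 0.013], [0, 0.005, 0.013], [0.05, 0.005, 0.013], [0.1, 0.005, 0.013], [0.165, 0.005, 0.013], [0.165, 0.005, 0.013], [0.165, 0.005, 0.013], [0.165, 0.005, 0.013]]' --twist '[[0, 0, 0], [0, 0, 0], [0, 0, 0], [0, 0, 0], [0, 0, 0], [0, 0, 0], [0, 0, 0], [0, 0, 0]]'

```text
t: 6.55
position: [0.4545, 0.2443, 0.1199]
orientation: [-0.816, 1.57, 0.27]
contact_force: [0.0, 0.7, -1.6]
width: 0.0216
```

```bash
python3 - <<'E'
from h import *
st()
m,im=snap('wrist','w3.png')
s=bot.observe();p=np.array(s['position'])
for a,q,e in bore(m,im,(.4543,.2438),w=60): print(a,q,e,rel(m,q,p),togo([q[0],q[1],.119]))
E
```

```text
{'t': np.float64(6.55), 'position': array([0.4545, 0.2443, 0.1199]), 'orientation': array([-0.8162,  1.5699,  0.2705]), 'contact_force': array([ 0.0456,  0.6723, -1.6367]), 'width': np.float64(0.0216), 'joint_positions': array([ 0.2764,  0.5521,  1.807 , -0.    ,  0.7816, -0.8103])}
[[ 0.001 -0.885  0.465]
 [ 0.     0.465  0.885]
 [-1.    -0.001  0.001]]
579.0 [0.4525 0.2439 0.034 ] [24.9 29.8] [ 0.0863  0.0018 -0.0016] [ 0.0043  0.0056 -0.0051]
165.5 [0.4343 0.2481 0.034 ] [14.4 14.8] [ 0.0863  0.0199 -0.0064] [ 0.0042  0.0658 -0.0209]
```

View pics/w3.png

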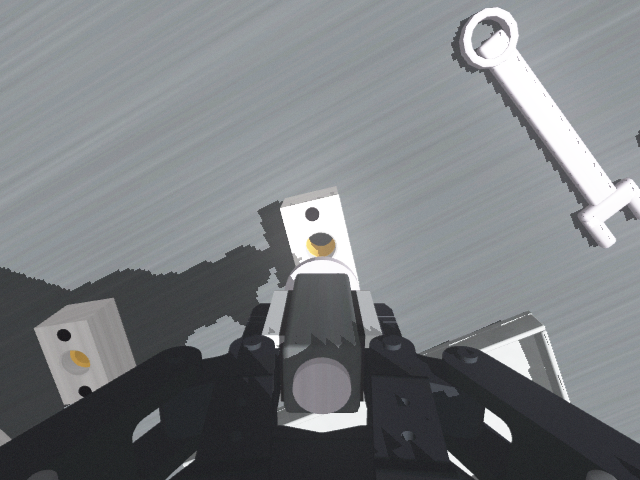

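Call:
move_arm --travel '[[0, 0, -0.003], [0.04, 0, -0.003], [0.08, 0, -0.003], [0.1, 0, -0.003], [0.115, 0, -0.003], [0.13, 0, -0.003], [0.145, 0, -0.003], [0.157, 0, -0.003], [0.157, 0, -0.003]]' --twist '[[0, 0, 0], [0, 0, 0], [0, 0, 0], [0, 0, 0], [0, 0, 0], [0, 0, 0], [0, 0, 0], [0, 0, 0], [0, 0, 0]]'

```text
t: 7.35
position: [0.453, 0.2436, 0.0718]
orientation: [2.339, 1.57, -2.857]
contact_force: [0.1, 0.3, -1.3]
width: 0.0215
```

```bash
python3 - <<'E'
from h import *
st()
E
```

```text
{'t': np.float64(7.35), 'position': array([0.453 , 0.2436, 0.0718]), 'orientation': array([ 2.3386,  1.5699, -2.8572]), 'contact_force': array([ 0.1272,  0.2761, -1.2869]), 'width': np.float64(0.0215), 'joint_positions': array([ 0.2758,  0.6371,  1.8374, -0.    ,  0.668 , -0.8116])}
[[-0.001 -0.885  0.465]
 [-0.     0.465  0.885]
 [-1.     0.001 -0.001]]
```

Call:
move_arm --travel '[[0.006, 0, 0], [0.012, 0, 0], [0.018, 0, 0], [0.018, 0, 0]]' --twist '[[0, 0, 0], [0, 0, 0], [0, 0, 0], [0, 0, 0]]'

```text
t: 7.68
position: [0.4532, 0.2436, 0.0667]
orientation: [2.347, 1.57, -2.849]
contact_force: [-0.5, -0.4, -1.3]
width: 0.0217
```

Still free, so this is a full bore. I'll continue to flange contact.

Call:
move_arm --travel '[[0.006, 0, 0], [0.012, 0, 0], [0.018, 0, 0], [0.024, 0, 0], [0.03, 0, 0], [0.033, 0, 0], [0.033, 0, 0], [0.033, 0, 0]]' --twist '[[0, 0, 0], [0, 0, 0], [0, 0, 0], [0, 0, 0], [0, 0, 0], [0, 0, 0], [0, 0, 0], [0, 0, 0]]'

```text
t: 8.35
position: [0.4532, 0.2436, 0.0569]
orientation: [2.42, 1.571, -2.776]
contact_force: [0.7, -0.3, -1.9]
width: 0.0216
```

Call:
move_arm --travel '[[-0.08, 0, 0], [-0.16, 0, 0], [-0.23, 0, 0], [-0.23, -0.05, -0.1], [-0.23, -0.1, -0.2], [-0.23, -0.15, -0.3], [-0.23, -0.2, -0.4], [-0.23, -0.256, -0.515], [-0.23, -0.256, -0.515], [-0.23, -0.256, -0.515]]' --twist '[[0, 0, 0], [0, 0, 0], [0, 0, 0], [0, 0, 0], [0, 0, 0], [0, 0, 0], [0, 0, 0], [0, 0, 0], [0, 0, 0], [0, 0, 0]]'

```text
t: 9.18
position: [0.4498, 0.0692, 0.1262]
orientation: [-0.962, 1.57, 0.12]
contact_force: [-0.8, 0.2, -2.1]
width: 0.0215
```

Call:
move_arm --travel '[[0, 0, 0], [0, 0, 0]]' --twist '[[0, 0, 0], [0, 0, 0]]'

```text
t: 9.35
position: [0.4493, 0.0721, 0.126]
orientation: [0.753, 1.571, 1.841]
contact_force: [1.1, 0.6, -1.1]
width: 0.0215
```

```bash
cat >> h.py <<'E'
def look(fn,guess,w=60,yaw=None):
    s=bot.observe();p=np.array(s['position']);m,im=snap('wrist',fn);st()
    print('guess px',proj(m,[*guess,.034]).round(1),'tcp below',proj(m,[p[0],p[1],.034]).round(1))
    for a,q,e in bore(m,im,guess,w=w): print(a,q,e,'relmm',rel(m,q,p)*1000)
    return m,im
E
python3 - <<'E'
from h import *
look('w4.png',(.449,.071))
im=cv2.imread('pics/w4.png');cv2.imwrite('pics/w4c.png',cv2.resize(im[150:350,220:420],(600,600),interpolation=cv2.INTER_CUBIC))
E
```

```text
{'t': np.float64(9.4), 'position': array([0.4493, 0.0723, 0.1261]), 'orientation': array([0.5004, 1.5706, 1.5897]), 'contact_force': array([ 0.0806,  0.7412, -2.4645]), 'width': np.float64(0.0215), 'joint_positions': array([-8.6900e-02,  4.8400e-01,  1.9505e+00,  3.0000e-04,  7.0710e-01,
       -1.1764e+00])}
[[-0.    -0.886  0.463]
 [ 0.     0.463  0.886]
 [-1.     0.     0.   ]]
guess px [320.5 244.5] tcp below [322.4 244.1]
562.0 [0.448  0.0708 0.034 ] [24.8 29.1] relmm [92.   0.6 -1.8]
159.0 [0.4301 0.0761 0.034 ] [14.3 14.3] relmm [92.  18.9 -5.3]
```

View pics/w4c.png

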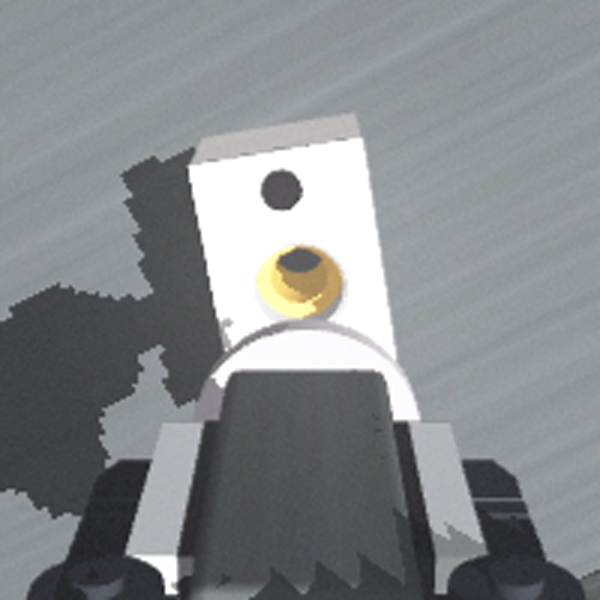

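The bore centre is at about (320,245) and a narrower brass bush is visible, so it is probably tight. I'll shift 1 mm and lower it.

Call:
move_arm --travel '[[0, 0, -0.004], [0.04, 0, -0.004], [0.08, 0, -0.004], [0.11, 0, -0.004], [0.125, 0, -0.004], [0.14, 0, -0.004], [0.155, 0, -0.004], [0.165, 0, -0.004], [0.17, 0, -0.004], [0.17, 0, -0.004]]' --twist '[[0, 0, 0], [0, 0, 0], [0, 0, 0], [0, 0, 0], [0, 0, 0], [0, 0, 0], [0, 0, 0], [0, 0, 0], [0, 0, 0], [0, 0, 0]]'

```text
t: 10.23
position: [0.4489, 0.0701, 0.0748]
orientation: [2.027, 1.571, 3.114]
contact_force: [0.5, -0.3, -1.0]
width: 0.0217
```

Call:
move_arm --travel '[[0.003, 0, 0], [0.006, 0, 0], [0.006, 0, 0]]' --twist '[[0, 0, 0], [0, 0, 0], [0, 0, 0]]'

```text
t: 10.48
position: [0.4492, 0.07, 0.0735]
orientation: [-1.199, 1.57, -0.112]
contact_force: [0.6, 0.2, 0.4]
width: 0.0213
```

Call:
move_arm --travel '[[0.003, 0, 0], [0.006, 0, 0], [0.006, 0, 0]]' --twist '[[0, 0, 0], [0, 0, 0], [0, 0, 0]]'

```text
t: 10.73
position: [0.4493, 0.07, 0.0734]
orientation: [-1.257, 1.569, -0.169]
contact_force: [-2.7, 0.3, 18.3]
width: 0.0217
```

Call:
move_arm --travel '[[0.003, 0, 0], [0.006, 0, 0], [0.006, 0, 0]]' --twist '[[0, 0, 0], [0, 0, 0], [0, 0, 0]]'

```text
t: 10.98
position: [0.4493, 0.07, 0.0733]
orientation: [-1.259, 1.568, -0.171]
contact_force: [-5.0, -0.5, 37.0]
width: 0.0217
```

Tight: it stopped 10 mm in with the force rising. Next is block 2.

Call:
move_arm --travel '[[-0.06, 0, 0], [-0.12, 0, 0], [-0.185, 0, 0], [-0.185, -0.06, -0.08], [-0.185, -0.12, -0.17], [-0.185, -0.18, -0.26], [-0.185, -0.256, -0.366], [-0.185, -0.256, -0.366], [-0.185, -0.256, -0.366], [-0.185, -0.256, -0.366]]' --twist '[[0, 0, 0], [0, 0, 0], [0, 0, 0], [0, 0, 0], [0, 0, 0], [0, 0, 0], [0, 0, 0], [0, 0, 0], [0, 0, 0], [0, 0, 0]]'

```text
t: 11.82
position: [0.4651, -0.0627, 0.1249]
orientation: [1.51, 1.569, 2.596]
contact_force: [-0.5, 0.8, -1.9]
width: 0.021
```

Call:
move_arm --travel '[[0, 0, 0], [0, 0, 0]]' --twist '[[0, 0, 0], [0, 0, 0]]'

```text
t: 11.98
position: [0.4652, -0.0615, 0.125]
orientation: [1.569, 1.57, 2.658]
contact_force: [-0.7, -0.3, -2.4]
width: 0.0212
```

```bash
python3 - <<'E'
from h import *
look('w5.png',(.466,-.063))
im=cv2.imread('pics/w5.png');cv2.imwrite('pics/w5c.png',cv2.resize(im[150:350,220:420],(600,600),interpolation=cv2.INTER_CUBIC))
E
```

```text
{'t': np.float64(12.0333), 'position': array([ 0.4654, -0.0615,  0.125 ]), 'orientation': array([1.6003, 1.5699, 2.6896]), 'contact_force': array([-0.4779,  0.2708, -1.2117]), 'width': np.float64(0.0214), 'joint_positions': array([-3.7020e-01,  4.9940e-01,  1.9161e+00,  1.0000e-04,  7.2700e-01,
       -1.4596e+00])}
[[-0.001 -0.886  0.463]
 [ 0.     0.463  0.886]
 [-1.     0.001 -0.   ]]
guess px [320.8 247.2] tcp below [322.4 244.9]
530.0 [ 0.4651 -0.0632  0.034 ] [23.3 29.3] relmm [91.  -0.8 -1.6]
160.0 [ 0.4466 -0.0672  0.034 ] [14.3 14.3] relmm [ 91.   13.7 -13.7]
```

View pics/w5c.png

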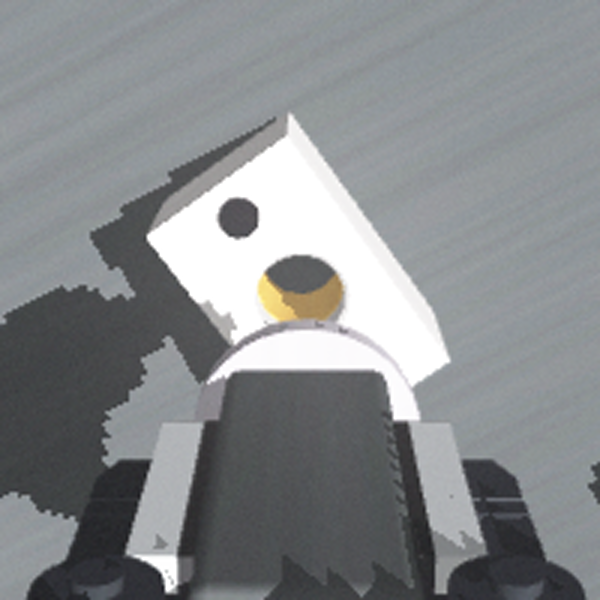

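The bore centre is at about (320.5,248), so I'll shift tool y by -1.5 mm and z by -1.1 mm.

Call:
move_arm --travel '[[0, -0.005, -0.004], [0.04, -0.005, -0.004], [0.08, -0.005, -0.004], [0.11, -0.005, -0.004], [0.125, -0.005, -0.004], [0.14, -0.005, -0.004], [0.155, -0.005, -0.004], [0.165, -0.005, -0.004], [0.172, -0.005, -0.004], [0.172, -0.005, -0.004]]' --twist '[[0, 0, 0], [0, 0, 0], [0, 0, 0], [0, 0, 0], [0, 0, 0], [0, 0, 0], [0, 0, 0], [0, 0, 0], [0, 0, 0], [0, 0, 0]]'

```text
t: 12.87
position: [0.4666, -0.0646, 0.0733]
orientation: [1.721, 1.57, 2.809]
contact_force: [-0.5, 0.3, -1.4]
width: 0.0218
```

Call:
move_arm --travel '[[0.005, 0, 0], [0.01, 0, 0], [0.015, 0, 0], [0.015, 0, 0]]' --twist '[[0, 0, 0], [0, 0, 0], [0, 0, 0], [0, 0, 0]]'

```text
t: 13.2
position: [0.4666, -0.0646, 0.0689]
orientation: [1.812, 1.571, 2.899]
contact_force: [-0.3, 0.1, -1.6]
width: 0.0217
```

Free past 10 mm, so it's full. Continuing down.

Call:
move_arm --travel '[[0.006, 0, 0], [0.012, 0, 0], [0.018, 0, 0], [0.024, 0, 0], [0.03, 0, 0], [0.036, 0, 0], [0.04, 0, 0], [0.04, 0, 0], [0.04, 0, 0]]' --twist '[[0, 0, 0], [0, 0, 0], [0, 0, 0], [0, 0, 0], [0, 0, 0], [0, 0, 0], [0, 0, 0], [0, 0, 0], [0, 0, 0]]'

```text
t: 13.95
position: [0.4666, -0.0646, 0.0569]
orientation: [1.727, 1.571, 2.815]
contact_force: [0.8, -0.1, -1.1]
width: 0.0215
```

Call:
move_arm --travel '[[-0.08, 0, 0], [-0.16, 0, 0], [-0.23, 0, 0], [-0.23, -0.06, -0.1], [-0.23, -0.12, -0.2], [-0.23, -0.18, -0.3], [-0.23, -0.24, -0.42], [-0.23, -0.296, -0.533], [-0.23, -0.296, -0.533], [-0.23, -0.296, -0.533]]' --twist '[[0, 0, 0], [0, 0, 0], [0, 0, 0], [0, 0, 0], [0, 0, 0], [0, 0, 0], [0, 0, 0], [0, 0, 0], [0, 0, 0], [0, 0, 0]]'

```text
t: 14.78
position: [0.471, -0.2498, 0.126]
orientation: [-1.698, 1.57, -0.614]
contact_force: [0.4, 1.0, -1.6]
width: 0.0213
```

Call:
move_arm --travel '[[0, 0, 0], [0, 0, 0]]' --twist '[[0, 0, 0], [0, 0, 0]]'

```text
t: 14.95
position: [0.4702, -0.2457, 0.1257]
orientation: [1.255, 1.568, 2.344]
contact_force: [0.7, 0.6, -1.4]
width: 0.0212
```

```bash
python3 - <<'E'
from h import *
look('w6.png',(.471,-.2475))
im=cv2.imread('pics/w6.png');cv2.imwrite('pics/w6c.png',cv2.resize(im[150:350,220:420],(600,600),interpolation=cv2.INTER_CUBIC))
E
```

```text
{'t': np.float64(15.0), 'position': array([ 0.4704, -0.2456,  0.1258]), 'orientation': array([1.2731, 1.5689, 2.362 ]), 'contact_force': array([ 0.4059,  0.3396, -1.5477]), 'width': np.float64(0.0214), 'joint_positions': array([-6.9200e-01,  5.5730e-01,  1.7645e+00,  2.0000e-04,  8.2160e-01,
       -1.7811e+00])}
[[-0.001 -0.886  0.463]
 [ 0.001  0.463  0.886]
 [-1.     0.002  0.001]]
guess px [320.4 247.1] tcp below [322.3 244.6]
167.5 [ 0.4511 -0.2491  0.034 ] [14.3 15.1] relmm [ 91.7  15.2 -11.9]
```

View pics/w6c.png

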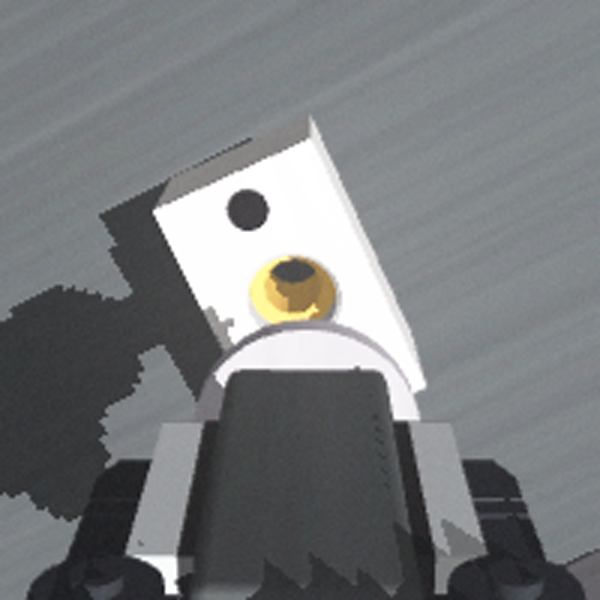

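The bore centre is at about (318.5,248). A narrow bush is visible.

Call:
move_arm --travel '[[0, -0.005, -0.007], [0.04, -0.005, -0.007], [0.08, -0.005, -0.007], [0.11, -0.005, -0.007], [0.125, -0.005, -0.007], [0.14, -0.005, -0.007], [0.155, -0.005, -0.007], [0.165, -0.005, -0.007], [0.174, -0.005, -0.007], [0.174, -0.005, -0.007]]' --twist '[[0, 0, 0], [0, 0, 0], [0, 0, 0], [0, 0, 0], [0, 0, 0], [0, 0, 0], [0, 0, 0], [0, 0, 0], [0, 0, 0], [0, 0, 0]]'

```text
t: 15.83
position: [0.4715, -0.2501, 0.0738]
orientation: [-1.806, 1.57, -0.719]
contact_force: [0.3, 0.9, -1.0]
width: 0.0216
```

Call:
move_arm --travel '[[0.003, 0, 0], [0.006, 0, 0], [0.006, 0, 0]]' --twist '[[0, 0, 0], [0, 0, 0], [0, 0, 0]]'

```text
t: 16.08
position: [0.4716, -0.2502, 0.0735]
orientation: [-1.818, 1.57, -0.731]
contact_force: [-1.1, 0.5, 8.0]
width: 0.0217
```

Call:
move_arm --travel '[[0.003, 0, 0], [0.006, 0, 0], [0.006, 0, 0]]' --twist '[[0, 0, 0], [0, 0, 0], [0, 0, 0]]'

```text
t: 16.33
position: [0.4716, -0.2502, 0.0734]
orientation: [-1.831, 1.569, -0.743]
contact_force: [-3.5, 2.8, 21.0]
width: 0.0213
```

Tight. That makes blocks 0 and 2 full, and blocks 1 and 3 tight. The gauge goes back to its stand.

Call:
move_arm --travel '[[-0.08, 0, 0], [-0.16, 0, 0], [-0.24, 0, 0], [-0.24, -0.01, 0.12], [-0.24, -0.02, 0.25], [-0.24, -0.03, 0.38], [-0.24, -0.04, 0.51], [-0.24, -0.05, 0.64], [-0.24, -0.059, 0.77], [-0.24, -0.059, 0.9]]' --twist '[[0, 0, 0], [0, 0, 0], [0, 0, 0], [0, 0, 0], [0, 0, 0], [0, 0, 0], [0, 0, 0], [0, 0, 0], [0, 0, 0], [0, 0, 0]]'

```text
t: 17.17
position: [0.6136, -0.0176, 0.1425]
orientation: [-1.433, 1.57, -0.345]
contact_force: [1.6, -1.2, -1.6]
width: 0.0213
```

Call:
move_arm --travel '[[0, 0, 0.066], [0, 0, 0.066], [0, 0, 0.066], [0, 0, 0.066], [0, 0, 0.066]]' --twist '[[0, 0, 0], [0, 0, 0], [0, 0, 0], [0, 0, 0], [0, 0, 0]]'

```text
t: 17.58
position: [0.6209, -0.0027, 0.1421]
orientation: [2.239, 1.57, -2.959]
contact_force: [0.7, -0.1, -2.6]
width: 0.0213
```

```bash
python3 - <<'E'
from h import *
st();s=bot.observe();p=np.array(s['position'])
m,im=snap('wrist','w7.png')
print(togo([.622,-.0015,.1]),'stand centre predicted',proj(m,[.622,-.001,.038]),'tcp',proj(m,[p[0],p[1],.038]))
g=cv2.cvtColor(im,cv2.COLOR_RGB2HSV);b=cv2.inRange(g,(100,120,110),(125,255,255))
ys,xs=np.nonzero(b);print(len(xs))
cs,_=cv2.findContours(b,0,2);k=sorted(cs,key=cv2.contourArea)[-3:]
for c in k:print(cv2.contourArea(c),cv2.boundingRect(c),[px(m,q,.038)[:2] for q in cv2.boxPoints(cv2.minAreaRect(c))])
cv2.imwrite('pics/w7c.png',cv2.cvtColor(im[150:350,220:420],cv2.COLOR_RGB2BGR).repeat(3,0).repeat(3,1))
E
```

```text
{'t': np.float64(17.5833), 'position': array([ 0.6209, -0.0027,  0.1421]), 'orientation': array([ 2.2385,  1.5698, -2.9586]), 'contact_force': array([ 0.6588, -0.0672, -2.55  ]), 'width': np.float64(0.0213), 'joint_positions': array([-1.8390e-01,  6.3020e-01,  1.5219e+00, -4.0000e-04,  9.9040e-01,
       -1.2698e+00])}
[[-0.001 -0.885  0.466]
 [-0.     0.466  0.885]
 [-1.     0.001 -0.001]]
[ 0.1405 -0.0008  0.0059] stand centre predicted [325.73201964 239.09136976] tcp [322.47354523 238.84088232]
5492
5598.5 (277, 184, 97, 89) [array([ 0.5872, -0.0184]), array([0.599 , 0.0299]), array([0.653 , 0.0179]), array([ 0.6414, -0.0335])]
```

View pics/w7c.png

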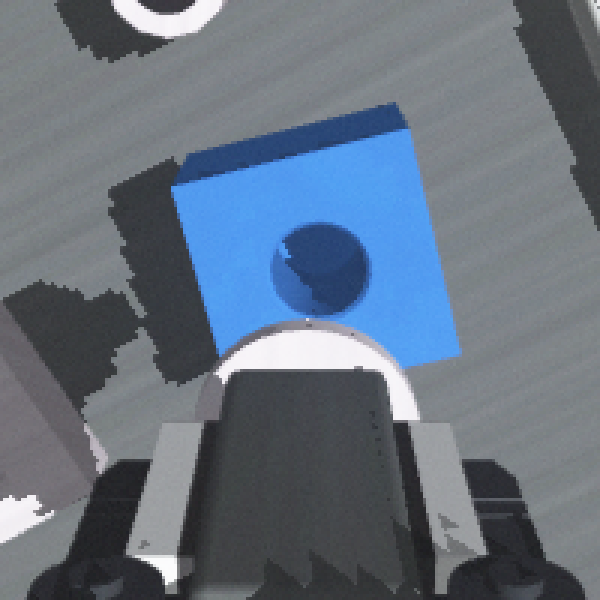

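The stand hole is at (327,239), so I need +2.5 mm along tool z.

Call:
move_arm --travel '[[0, 0, 0.0085], [0.05, 0, 0.0085], [0.1, 0, 0.0085], [0.14, 0, 0.0085], [0.17, 0, 0.0085], [0.2, 0, 0.0085], [0.22, 0, 0.0085], [0.24, 0, 0.0085], [0.255, 0, 0.0085], [0.266, 0, 0.0085]]' --twist '[[0, 0, 0], [0, 0, 0], [0, 0, 0], [0, 0, 0], [0, 0, 0], [0, 0, 0], [0, 0, 0], [0, 0, 0], [0, 0, 0], [0, 0, 0]]'

```text
t: 18.47
position: [0.6229, 0.0006, 0.062]
orientation: [-1.844, 1.571, -0.757]
contact_force: [-0.8, 0.3, -1.5]
width: 0.0213
```

Call:
move_arm --travel '[[0.005, 0, 0], [0.008, 0, 0], [0.008, 0, 0]]' --twist '[[0, 0, 0], [0, 0, 0], [0, 0, 0]]'

```text
t: 18.72
position: [0.623, 0.0007, 0.0601]
orientation: [-1.286, 1.57, -0.198]
contact_force: [0.0, 0.3, -1.8]
width: 0.0216
```

Call:
move_arm --travel '[[0, 0, 0], [0, 0, 0], [0, 0, 0], [0, 0, 0], [-0.1, 0, 0], [-0.22, 0, 0], [-0.34, 0, 0], [-0.46, 0, 0], [-0.58, 0, 0], [-0.62, 0, 0]]' --twist '[[0, 0, 0], [0, 0, 0], [0, 0, 0], [0, 0, 0], [0, 0, 0], [0, 0, 0], [0, 0, 0], [0, 0, 0], [0, 0, 0], [0, 0, 0]]' --fingers 0.2

```text
t: 19.55
position: [0.6258, 0.0002, 0.2526]
orientation: [-1.263, 1.56, -0.175]
contact_force: [0.3, -1.0, -0.2]
width: 0.0511
```

Call:
move_arm --travel '[[0, -0.05, -0.1], [0, -0.1, -0.2], [0, -0.15, -0.32], [0, -0.2, -0.44], [0, -0.22, -0.55], [0, -0.22, -0.64], [0, -0.22, -0.64], [0, -0.22, -0.64], [0, -0.22, -0.64], [0, -0.22, -0.64]]' --twist '[[-0.05, 0, 0], [-0.1, 0, 0], [-0.15, 0, 0], [-0.2, 0, 0], [-0.25, 0, 0], [-0.29, 0, 0], [-0.29, 0, 0], [-0.29, 0, 0], [-0.29, 0, 0], [-0.29, 0, 0]]'

```text
t: 20.38
position: [0.5923, -0.1989, 0.2461]
orientation: [-0.432, 1.57, 1.112]
contact_force: [0.4, 0.3, 0.4]
width: 0.0512
```

```bash
python3 - <<'E'
from h import *
st()
m,im=snap('wrist','w8.png')
m2,_=snap('top','t2.png')
np.save('m8.npy',m,allow_pickle=True)
E
```

```text
{'t': np.float64(20.3833), 'position': array([ 0.5923, -0.1989,  0.2461]), 'orientation': array([-0.4317,  1.5703,  1.112 ]), 'contact_force': array([0.3508, 0.341 , 0.4408]), 'width': np.float64(0.0512), 'joint_positions': array([-5.0280e-01,  5.1170e-01,  1.4169e+00,  5.0000e-04,  1.2130e+00,
       -2.0466e+00])}
[[ 0.    -1.     0.027]
 [ 0.     0.027  1.   ]
 [-1.    -0.     0.   ]]
```

View pics/w8.png

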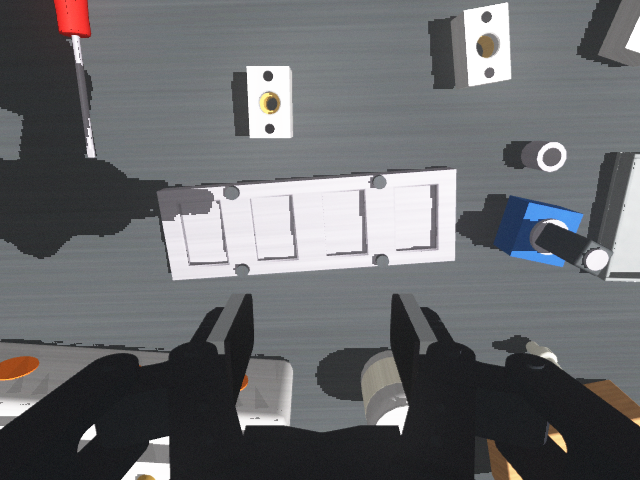

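Picture 14: the gauge is hanging in its stand at (555,237). The fixture plate's corners are at (158,193), (455,169), (456,261) and (173,280), and all four pockets are empty. Only two picture views are left, so from here I'll fit outlines numerically.

```bash
cat >> h.py <<'E'
from scipy.optimize import minimize
def rect(w,h,cx=0,cy=0): return [(cx-w/2,cy-h/2),(cx+w/2,cy-h/2),(cx+w/2,cy+h/2),(cx-w/2,cy+h/2)]
PLATE=[rect(.086,.270)]+[rect(.060,.038,0,y) for y in (-.099,-.033,.033,.099)]
BLOCK=[rect(.056,.034)]
def fit(m,im,polys,z,x0,span=(.008,.008,.12)):
    g=cv2.cvtColor(np.asarray(im),cv2.COLOR_RGB2GRAY).astype(np.float32)
    pts=np.array([[np.array(a)+(np.array(b)-a)*t for t in np.linspace(.03,.97,40)] for P in polys for a,b in zip(P,P[1:]+P[:1])]).reshape(-1,2)
    r=R.from_rotvec(m['rvec']).as_matrix();T=np.array(m['tvec']).ravel();best=None
    def score(v,G):
        c,s=np.cos(v[2]),np.sin(v[2])
        w=np.c_[v[0]+c*pts[:,0]-s*pts[:,1],v[1]+s*pts[:,0]+c*pts[:,1],np.full(len(pts),z)]@r.T+T
        u=(m['fx']*w[:,0]/w[:,2]+m['cx']).astype(np.float32);q=(m['fy']*w[:,1]/w[:,2]+m['cy']).astype(np.float32)
        return -cv2.remap(G,u[None],q[None],cv2.INTER_LINEAR,borderValue=0).mean()
    v=np.array(x0,float)
    for sg in (3,1.2):
        b=cv2.GaussianBlur(g,(0,0),sg);G=np.minimum(np.hypot(cv2.Sobel(b,5,1,0),cv2.Sobel(b,5,0,1)),150)
        if sg==3:
            st0=[v+np.array([a,b_,c])*span for a in (-1,-.5,0,.5,1) for b_ in (-1,-.5,0,.5,1) for c in (-1,-.5,0,.5,1)]
            v=min(st0,key=lambda q:score(q,G))
        o=minimize(score,v,args=(G,),method='Nelder-Mead',options=dict(initial_simplex=v+np.array([[0,0,0],[.003,0,0],[0,.003,0],[0,0,.04]])));v=o.x
    return v.round(4),round(-o.fun,1)
E
python3 - <<'E'
from h import *
m=np.load('m8.npy',allow_pickle=True).item();im=cv2.imread('pics/w8.png')[...,::-1].copy()
print('corners',[px(m,q,.02)[:2] for q in [(158,193),(455,169),(456,261),(173,280)]])
v,s=fit(m,im,PLATE,.02,(.613,-.214,.05));print('plate',v,s)
for y in (.099,.033,-.033,-.099):print(np.round(v[:2]+[-np.sin(v[2])*y,np.cos(v[2])*y],4))
im0=cv2.imread('pics/t0.png')[...,::-1].copy();mt=viewer.camera_model('top')
print('plate top cam',fit(mt,im0,PLATE,.02,(.613,-.214,.05)))
for n,g in [('b2',(.466,-.064,.14)),('b3',(.4715,-.249,0))]:print(n,fit(m,im,BLOCK,.034,g))
im2=cv2.imread('pics/t2.png')[...,::-1].copy()
for n,g in [('b0',(.4535,.2435,-.24)),('b1',(.449,.07,-.3)),('b2',(.466,-.064,.14)),('b3',(.4715,-.249,0))]:print('top',n,fit(mt,im2,BLOCK,.034,g))
print('tray',fit(mt,im0,[rect(.120,.270)],.022,(.62,.203,-.05)))
E
```

```text
corners [array([ 0.5789, -0.3468]), array([ 0.5645, -0.0794]), array([ 0.6512, -0.0731]), array([ 0.663 , -0.3437])]
plate [ 0.6126 -0.2112  0.1639] 72.3
[ 0.5964 -0.1135]
[ 0.6072 -0.1786]
[ 0.618  -0.2438]
[ 0.6288 -0.3089]
plate top cam (array([ 0.6   , -0.2109,  0.0447]), np.float64(56.8))
b2 (array([ 0.4661, -0.0642,  0.1368]), np.float64(150.0))
b3 (array([ 0.485 , -0.2391, -0.0262]), np.float64(66.5))
top b0 (array([ 0.4524,  0.2423, -0.2505]), np.float64(149.0))
top b1 (array([ 0.4519,  0.068 , -0.3295]), np.float64(106.5))
top b2 (array([ 0.4664, -0.0649,  0.0932]), np.float64(148.4))
top b3 (array([ 0.5066, -0.1916, -0.4561]), np.float64(28.8))
tray (array([ 0.6235,  0.2027, -0.0613]), np.float64(89.6))
```

```bash
sed -i 's/span=(.008,.008,.12)):/span=(.008,.008,.12),cap=150):/; s/,150)$/,cap)/' h.py
python3 - <<'E'
from h import *
m=np.load('m8.npy',allow_pickle=True).item();im=cv2.imread('pics/w8.png')[...,::-1].copy()
for cap in (40,80):
  v,s=fit(m,im,PLATE,.02,(.6144,-.2108,.049),(.004,.004,.02),cap);print('plate',v,s)
for y in (.099,.033,-.033,-.099):print(np.round(v[:2]+[-np.sin(v[2])*y,np.cos(v[2])*y],4))
im0=cv2.imread('pics/t0.png')[...,::-1].copy();mt=viewer.camera_model('top')
print('plate top cam',fit(mt,im0,PLATE,.02,(.6135,-.2130,.049),(.004,.004,.02),60))
p=px(m,(270,102),.034);print(p)
print(fit(m,im,BLOCK,.034,(p[0],p[1],0)))
b=[px(m,q,.034)[:2] for q in [(248,66),(291,66),(292,137),(249,137)]];print(b)
im2=cv2.imread('pics/t2.png')[...,::-1].copy()
print(fit(mt,im2,BLOCK,.034,(p[0],p[1],0)))
E
```

```text
plate [ 0.6142 -0.2094  0.0463] 33.1
plate [ 0.6141 -0.2115  0.0456] 60.5
[ 0.6096 -0.1126]
[ 0.6126 -0.1785]
[ 0.6156 -0.2445]
[ 0.6186 -0.3104]
plate top cam (array([ 0.6039, -0.2095,  0.0428]), np.float64(35.5))
[ 0.5044 -0.2392  0.034 ]
(array([ 0.5043, -0.2396, -0.0274]), np.float64(149.3))
[array([ 0.4765, -0.2552]), array([ 0.4774, -0.2207]), array([ 0.5327, -0.2225]), array([ 0.5317, -0.2585])]
(array([ 0.5066, -0.1917, -0.4636]), np.float64(28.8))
```

Block 3 was knocked to (0.504, -0.240), yaw -0.027. The plate is at (0.614, -0.211), yaw 0.046. I'll take block 3 to the tray first.

Call:
move_arm --travel '[[0, 0.1, -0.05], [0, 0.2, -0.1], [0, 0.29, -0.144], [0.1, 0.29, -0.144], [0.22, 0.29, -0.144], [0.34, 0.29, -0.144], [0.42, 0.29, -0.144], [0.42, 0.29, -0.144], [0.42, 0.29, -0.144], [0.42, 0.29, -0.144]]' --twist '[[0, 0, 0], [0, 0, 0], [0, 0, 0], [0, 0, 0], [0, 0, 0], [0, 0, 0], [0, 0, 0], [0, 0, 0], [0, 0, 0], [0, 0, 0]]' --fingers 0.3

```text
t: 21.32
position: [0.5052, -0.241, 0.1213]
orientation: [-2.175, 1.568, -0.632]
contact_force: [-0.2, -0.9, 0.1]
width: 0.0558
```

```bash
cat >> h.py <<'E'
def lookb(fn,g,z=.012):
    s=bot.observe();p=np.array(s['position']);M=R.from_euler('xyz',s['orientation']).as_matrix()
    m,im=snap('wrist',fn);v,sc=fit(m,im,BLOCK,.034,g)
    print('t',s['t'],'tcp',p.round(4),'toolyaw',np.arctan2(M[1,2],M[0,2]).round(3),'block',v,sc,'rel mm',rel(m,[v[0],v[1],z],p)*1000,'shares',togo([v[0],v[1],z]),'twist',round((np.arctan2(M[1,2],M[0,2])-np.pi/2-v[2])/(np.pi/2),3))
E
python3 - <<'E'
from h import *
lookb('w9.png',(.5043,-.2396,-.027))
E
```

```text
t 21.3167 tcp [ 0.5052 -0.241   0.1213] toolyaw 1.544 block [ 0.5046 -0.2407 -0.0264] 150.0 rel mm [109.3   1.    0.5] shares [0.3663 0.0042 0.0029] twist -0.0
```

Call:
move_arm --travel '[[0.06, 0.003, 0.003], [0.12, 0.003, 0.003], [0.18, 0.003, 0.003], [0.24, 0.003, 0.003], [0.29, 0.003, 0.003], [0.33, 0.003, 0.003], [0.364, 0.003, 0.003], [0.364, 0.003, 0.003], [0.364, 0.003, 0.003]]' --twist '[[0, 0, 0], [0, 0, 0], [0, 0, 0], [0, 0, 0], [0, 0, 0], [0, 0, 0], [0, 0, 0], [0, 0, 0], [0, 0, 0]]'

```text
t: 22.12
position: [0.5034, -0.2401, 0.0112]
orientation: [-2.189, 1.57, -0.646]
contact_force: [-0.7, 0.6, 0.4]
width: 0.0553
```

Call:
move_arm --travel '[[0, 0, 0], [0, 0, 0], [0, 0, 0], [0, 0, 0], [0, 0, 0], [0, 0, 0], [0, 0, 0]]' --twist '[[0, 0, 0], [0, 0, 0], [0, 0, 0], [0, 0, 0], [0, 0, 0], [0, 0, 0], [0, 0, 0]]' --fingers -1 --grip_force 50

```text
t: 22.7
position: [0.5038, -0.2404, 0.012]
orientation: [-2.153, 1.568, -0.61]
contact_force: [-0.1, 1.1, 5.9]
width: 0.0329
```

Call:
move_arm --travel '[[-0.06, 0, 0], [-0.15, 0, 0], [-0.28, 0, 0], [-0.4, 0, 0], [-0.5, 0, 0], [-0.5, -0.03, 0.1], [-0.5, -0.06, 0.22], [-0.5, -0.1, 0.35], [-0.5, -0.14, 0.48], [-0.5, -0.18, 0.61]]' --twist '[[0, 0, 0], [0, 0, 0], [0, 0, 0], [0, 0, 0], [0, 0, 0], [0, 0, 0], [0, 0, 0], [0, 0, 0], [0, 0, 0], [0, 0, 0]]'

```text
t: 23.53
position: [0.5618, -0.0568, 0.1608]
orientation: [1.362, 1.57, 2.904]
contact_force: [0.4, -0.9, -1.6]
width: 0.0327
```

Call:
move_arm --travel '[[0, -0.04, 0.13], [0, -0.08, 0.26], [0, -0.12, 0.39], [0, -0.15, 0.52], [0, -0.18, 0.63], [0, -0.18, 0.67], [0, -0.18, 0.67], [0, -0.18, 0.67], [0, -0.18, 0.67], [0, -0.18, 0.67]]' --twist '[[0, 0, 0], [0, 0, 0], [0, 0, 0], [0, 0, 0], [0, 0, 0], [0, 0, 0], [0, 0, 0], [0, 0, 0], [0, 0, 0], [0, 0, 0]]'

```text
t: 24.37
position: [0.6212, 0.1392, 0.1606]
orientation: [2.077, 1.57, -2.666]
contact_force: [-0.1, 0.2, -0.2]
width: 0.033
```

```bash
python3 - <<'E'
from h import *
st();m,im=snap('wrist','w10.png')
print(fit(m,im,[rect(.120,.270)],.022,(.622,.203,-.05),(.01,.01,.05),60), togo([.622,.14,.022]))
E
```

```text
{'t': np.float64(24.3667), 'position': array([0.6212, 0.1392, 0.1606]), 'orientation': array([ 2.0767,  1.5697, -2.6655]), 'contact_force': array([-0.0564,  0.1993, -0.2492]), 'width': np.float64(0.033), 'joint_positions': array([ 4.5400e-02,  6.2500e-01,  1.4660e+00, -5.0000e-04,  1.0516e+00,
       -1.4953e+00])}
[[-0.001 -1.     0.03 ]
 [-0.001  0.03   1.   ]
 [-1.     0.001 -0.001]]
(array([ 0.6225,  0.2078, -0.0594]), np.float64(57.1)) [ 0.4625 -0.0023  0.003 ]
```

Call:
move_arm --travel '[[0.1, 0, 0], [0.2, 0, 0], [0.29, 0, 0], [0.36, 0, 0], [0.41, 0, 0], [0.45, 0, 0], [0.478, 0, 0], [0.478, 0, 0]]' --twist '[[0, 0, 0], [0, 0, 0], [0, 0, 0], [0, 0, 0], [0, 0, 0], [0, 0, 0], [0, 0, 0], [0, 0, 0]]'

```text
t: 25.08
position: [0.6217, 0.14, 0.0168]
orientation: [1.819, 1.57, -2.922]
contact_force: [0.2, 0.0, -0.6]
width: 0.0329
```

Call:
move_arm --travel '[[0, 0, 0], [0, 0, 0], [0, 0, 0], [0, 0, 0], [-0.1, 0, 0], [-0.22, 0, 0], [-0.35, 0, 0], [-0.47, 0, 0], [-0.5, 0, 0]]' --twist '[[0, 0, 0], [0, 0, 0], [0, 0, 0], [0, 0, 0], [0, 0, 0], [0, 0, 0], [0, 0, 0], [0, 0, 0], [0, 0, 0]]' --fingers 0.3

```text
t: 25.83
position: [0.6255, 0.1414, 0.1746]
orientation: [-1.49, 1.558, 0.053]
contact_force: [2.2, 0.4, 0.0]
width: 0.0554
```

Call:
move_arm --travel '[[0, 0.1, -0.05], [0, 0.2, -0.1], [0, 0.32, -0.15], [0, 0.44, -0.2], [0.05, 0.57, -0.25], [0.1, 0.57, -0.25], [0.157, 0.57, -0.25], [0.157, 0.57, -0.25], [0.157, 0.57, -0.25], [0.157, 0.57, -0.25]]' --twist '[[0.05, 0, 0], [0.1, 0, 0], [0.15, 0, 0], [0.185, 0, 0], [0.185, 0, 0], [0.185, 0, 0], [0.185, 0, 0], [0.185, 0, 0], [0.185, 0, 0], [0.185, 0, 0]]'

```text
t: 26.67
position: [0.4496, 0.0708, 0.1208]
orientation: [-1.343, 1.569, -0.091]
contact_force: [-0.0, -0.7, 0.2]
width: 0.0556
```

```bash
python3 - <<'E'
from h import *
lookb('w11.png',(.449,.0705,-.32))
E
```

```text
t 26.6667 tcp [0.4496 0.0708 0.1208] toolyaw 1.253 block [ 0.4493  0.0698 -0.3175] 148.7 rel mm [108.8   0.2  -1.1] shares [ 0.3634  0.0014 -0.004 ] twist -0.0
```

Call:
move_arm --travel '[[0.06, 0.001, -0.003], [0.12, 0.001, -0.003], [0.18, 0.001, -0.003], [0.24, 0.001, -0.003], [0.29, 0.001, -0.003], [0.33, 0.001, -0.003], [0.362, 0.001, -0.003], [0.362, 0.001, -0.003], [0.362, 0.001, -0.003]]' --twist '[[0, 0, 0], [0, 0, 0], [0, 0, 0], [0, 0, 0], [0, 0, 0], [0, 0, 0], [0, 0, 0], [0, 0, 0], [0, 0, 0]]'

```text
t: 27.47
position: [0.4486, 0.0701, 0.0118]
orientation: [-1.347, 1.571, -0.094]
contact_force: [-0.1, 0.2, 0.3]
width: 0.0555
```

Call:
move_arm --travel '[[0, 0, 0], [0, 0, 0], [0, 0, 0], [0, 0, 0], [0, 0, 0], [0, 0, 0], [0, 0, 0]]' --twist '[[0, 0, 0], [0, 0, 0], [0, 0, 0], [0, 0, 0], [0, 0, 0], [0, 0, 0], [0, 0, 0]]' --fingers -1

```text
t: 28.05
position: [0.4488, 0.07, 0.0127]
orientation: [-1.32, 1.569, -0.068]
contact_force: [0.1, 0.4, 7.1]
width: 0.0328
```

```bash
python3 - <<'E'
from h import *
print(togo([.627,.26,.13]));st()
E
```

```text
[-0.3897 -0.3668  0.7877]
{'t': np.float64(28.05), 'position': array([0.4488, 0.07  , 0.0127]), 'orientation': array([-1.3203,  1.5686, -0.068 ]), 'contact_force': array([0.0996, 0.4183, 7.1217]), 'width': np.float64(0.0328), 'joint_positions': array([-9.2200e-02,  7.2490e-01,  2.0107e+00,  1.0000e-04,  4.0380e-01,
       -1.3446e+00])}
[[ 0.002 -0.95   0.313]
 [-0.     0.313  0.95 ]
 [-1.    -0.002  0.001]]
```

Call:
move_arm --travel '[[-0.06, 0, 0], [-0.15, 0, 0], [-0.28, 0, 0], [-0.39, 0, 0], [-0.39, -0.05, 0.1], [-0.39, -0.1, 0.22], [-0.39, -0.16, 0.34], [-0.39, -0.22, 0.46], [-0.39, -0.28, 0.58], [-0.39, -0.33, 0.7]]' --twist '[[0, 0, 0], [0, 0, 0], [0, 0, 0], [0, 0, 0], [0, 0, 0], [0, 0, 0], [0, 0, 0], [0, 0, 0], [0, 0, 0], [0, 0, 0]]'

```text
t: 28.88
position: [0.6089, 0.2397, 0.1289]
orientation: [-2.092, 1.57, -0.84]
contact_force: [0.3, -0.5, -2.2]
width: 0.033
```

Call:
move_arm --travel '[[0, -0.037, 0.088], [0, -0.037, 0.088], [0, -0.037, 0.088], [0.1, -0.037, 0.088], [0.2, -0.037, 0.088], [0.28, -0.037, 0.088], [0.33, -0.037, 0.088], [0.37, -0.037, 0.088], [0.37, -0.037, 0.088]]' --twist '[[-0.07, 0, 0], [-0.14, 0, 0], [-0.17, 0, 0], [-0.17, 0, 0], [-0.17, 0, 0], [-0.17, 0, 0], [-0.17, 0, 0], [-0.17, 0, 0], [-0.17, 0, 0]]'

```text
t: 29.63
position: [0.6262, 0.2598, 0.0171]
orientation: [1.929, 1.569, -2.835]
contact_force: [-0.0, -0.6, -0.5]
width: 0.033
```

Call:
move_arm --travel '[[0, 0, 0], [0, 0, 0], [0, 0, 0], [0, 0, 0], [-0.1, 0, 0], [-0.22, 0, 0], [-0.35, 0, 0], [-0.47, 0, 0], [-0.5, 0, 0]]' --twist '[[0, 0, 0], [0, 0, 0], [0, 0, 0], [0, 0, 0], [0, 0, 0], [0, 0, 0], [0, 0, 0], [0, 0, 0], [0, 0, 0]]' --fingers 0.3

```text
t: 30.38
position: [0.6306, 0.2611, 0.1754]
orientation: [-1.289, 1.558, 0.231]
contact_force: [1.8, -0.2, 0.8]
width: 0.0559
```

```bash
python3 - <<'E'
from h import *
st();print(togo([.4535,.2430,.12]))
E
```

```text
{'t': np.float64(30.3833), 'position': array([0.6306, 0.2611, 0.1754]), 'orientation': array([-1.2887,  1.5577,  0.2308]), 'contact_force': array([ 1.7619, -0.217 ,  0.7701]), 'width': np.float64(0.0559), 'joint_positions': array([ 0.2291,  0.6603,  1.339 ,  0.    ,  1.1292, -1.2904])}
[[ 0.013 -0.999  0.051]
 [ 0.003  0.051  0.999]
 [-1.    -0.013  0.004]]
[ 0.1769  0.5888 -0.0911]
```

Call:
move_arm --travel '[[0, 0.1, -0.02], [0, 0.2, -0.04], [0, 0.32, -0.06], [0, 0.44, -0.088], [0.05, 0.57, -0.088], [0.1, 0.577, -0.088], [0.157, 0.577, -0.088], [0.157, 0.577, -0.088], [0.157, 0.577, -0.088], [0.157, 0.577, -0.088]]' --twist '[[0.05, 0, 0], [0.1, 0, 0], [0.127, 0, 0], [0.127, 0, 0], [0.127, 0, 0], [0.127, 0, 0], [0.127, 0, 0], [0.127, 0, 0], [0.127, 0, 0], [0.127, 0, 0]]'

```text
t: 31.22
position: [0.4535, 0.2427, 0.1212]
orientation: [-1.058, 1.569, 0.262]
contact_force: [-0.1, 0.5, 0.2]
width: 0.0557
```

Call:
move_arm --travel '[[0, 0, 0], [0, 0, 0]]' --twist '[[0, 0, 0], [0, 0, 0]]'

```text
t: 31.38
position: [0.4535, 0.2427, 0.1214]
orientation: [-1.04, 1.569, 0.28]
contact_force: [-0.8, 0.7, 0.2]
width: 0.0556
```

```bash
python3 - <<'E'
from h import *
lookb('w12.png',(.4535,.243,-.25))
E
```

```text
t 31.3833 tcp [0.4535 0.2427 0.1214] toolyaw 1.32 block [ 0.453   0.2432 -0.2498] 150.0 rel mm [109.4   0.8   0.2] shares [0.3643 0.002  0.0011] twist -0.001
```

Call:
move_arm --travel '[[0.06, 0.002, 0.001], [0.12, 0.002, 0.001], [0.18, 0.002, 0.001], [0.24, 0.002, 0.001], [0.29, 0.002, 0.001], [0.33, 0.002, 0.001], [0.362, 0.002, 0.001], [0.362, 0.002, 0.001], [0.362, 0.002, 0.001]]' --twist '[[0, 0, 0], [0, 0, 0], [0, 0, 0], [0, 0, 0], [0, 0, 0], [0, 0, 0], [0, 0, 0], [0, 0, 0], [0, 0, 0]]'

```text
t: 32.18
position: [0.452, 0.243, 0.0119]
orientation: [2.116, 1.57, -2.847]
contact_force: [0.7, -0.3, -0.1]
width: 0.0555
```

Call:
move_arm --travel '[[0, 0, 0], [0, 0, 0], [0, 0, 0], [0, 0, 0], [0, 0, 0], [0, 0, 0], [0, 0, 0]]' --twist '[[0, 0, 0], [0, 0, 0], [0, 0, 0], [0, 0, 0], [0, 0, 0], [0, 0, 0], [0, 0, 0]]' --fingers -1

```text
t: 32.77
position: [0.4527, 0.2432, 0.0131]
orientation: [-1.044, 1.569, 0.275]
contact_force: [-0.6, -0.1, 6.9]
width: 0.033
```

```bash
python3 - <<'E'
from h import *
print(togo([.52,-.1,.162]),togo([.6156,-.2445,.162]));st()
E
```

```text
[-0.4967 -0.5025 -1.052 ] [-0.4963 -0.9307 -1.4395]
{'t': np.float64(32.7667), 'position': array([0.4527, 0.2432, 0.0131]), 'orientation': array([-1.0445,  1.5687,  0.2754]), 'contact_force': array([-0.6253, -0.0926,  6.8713]), 'width': np.float64(0.033), 'joint_positions': array([ 0.2754,  0.7485,  1.8596,  0.    ,  0.5314, -1.0445])}
[[ 0.002 -0.969  0.248]
 [ 0.001  0.248  0.969]
 [-1.    -0.002  0.001]]
```

Call:
move_arm --travel '[[-0.08, 0, 0], [-0.18, 0, 0], [-0.3, 0, 0], [-0.42, 0, 0], [-0.497, 0, 0], [-0.497, -0.06, -0.1], [-0.497, -0.12, -0.2], [-0.497, -0.18, -0.32], [-0.497, -0.26, -0.43], [-0.497, -0.33, -0.54]]' --twist '[[0, 0, 0], [0, 0, 0], [0, 0, 0], [0, 0, 0], [0, 0, 0], [0, 0, 0], [0, 0, 0], [0, 0, 0], [0, 0, 0], [0, 0, 0]]'

```text
t: 33.6
position: [0.5076, 0.0599, 0.1613]
orientation: [-1.548, 1.571, -0.227]
contact_force: [0.2, 0.5, -1.5]
width: 0.0329
```

Call:
move_arm --travel '[[0, -0.07, -0.1], [0, -0.14, -0.2], [0, -0.2, -0.3], [0, -0.27, -0.4], [0, -0.33, -0.5], [0, -0.4, -0.6], [0, -0.46, -0.7], [0, -0.53, -0.8], [0, -0.6, -0.9], [0, -0.6, -0.9]]' --twist '[[-0.02, 0, 0], [-0.04, 0, 0], [-0.06, 0, 0], [-0.08, 0, 0], [-0.1, 0, 0], [-0.12, 0, 0], [-0.14, 0, 0], [-0.16, 0, 0], [-0.189, 0, 0], [-0.189, 0, 0]]'

```text
t: 34.43
position: [0.6176, -0.2529, 0.1612]
orientation: [-2.471, 1.562, -0.858]
contact_force: [1.6, -1.2, -0.5]
width: 0.033
```

Call:
move_arm --travel '[[0, 0, 0], [0, 0, 0], [0, 0, 0]]' --twist '[[0, 0, 0], [0, 0, 0], [0, 0, 0]]'

```text
t: 34.68
position: [0.6138, -0.243, 0.1605]
orientation: [0.858, 1.568, 2.475]
contact_force: [0.2, 0.3, -1.8]
width: 0.0332
```

```bash
cat >> h.py <<'E'
def lookp(fn,zb,pk,zt=.045,g=(.6141,-.2112,.046)):
    s=bot.observe();p=np.array(s['position']);M=R.from_euler('xyz',s['orientation']).as_matrix()
    yw=np.arctan2(M[1,2],M[0,2])
    m,im=snap('wrist',fn);v,sc=fit(m,im,PLATE,.02,g,(.004,.004,.02),60)
    b,sb=fit(m,im,BLOCK,p[2]+zb,(p[0],p[1],yw-np.pi/2),(.004,.004,.04))
    t=v[:2]+np.array([-np.sin(v[2]),np.cos(v[2])])*pk
    print('tcp',p.round(4),'plate',v,sc,'pocket',t.round(4),'block in hand rel mm',rel(m,[b[0],b[1],p[2]],p)*1000,'yaw',b[2],sb,'toolyaw',yw.round(3))
    print('shares by tcp',togo([t[0],t[1],zt]),'twist',round((yw-np.pi/2-v[2])/(np.pi/2),3),'by block',rel(m,[t[0]-b[0]+p[0],t[1]-b[1]+p[1],zt],p)/.3)
E
python3 - <<'E'
from h import *
lookp('w13.png',.022,-.033)
E
```

```text
tcp [ 0.6138 -0.243   0.1605] plate [ 0.6139 -0.2109  0.0468] 44.7 pocket [ 0.6154 -0.2439] block in hand rel mm [ 0.   0.8 -0.6] yaw 0.0508 126.0 toolyaw 1.617
shares by tcp [ 0.3859 -0.0051 -0.004 ] twist -0.0 by block [ 0.385      -0.00833333 -0.00133333]
```

Call:
move_arm --travel '[[0, -0.006, -0.003], [0.1, -0.006, -0.003], [0.2, -0.006, -0.003], [0.28, -0.006, -0.003], [0.34, -0.006, -0.003], [0.38, -0.006, -0.003], [0.405, -0.006, -0.003], [0.415, -0.006, -0.003], [0.425, -0.006, -0.003], [0.425, -0.006, -0.003]]' --twist '[[0, 0, 0], [0, 0, 0], [0, 0, 0], [0, 0, 0], [0, 0, 0], [0, 0, 0], [0, 0, 0], [0, 0, 0], [0, 0, 0], [0, 0, 0]]'

```text
t: 35.57
position: [0.6173, -0.2457, 0.0342]
orientation: [-2.173, 1.57, -0.556]
contact_force: [-0.2, -0.4, -1.0]
width: 0.0335
```

Call:
move_arm --travel '[[0.006, 0, 0], [0.012, 0, 0], [0.018, 0, 0], [0.022, 0, 0], [0.022, 0, 0], [0.022, 0, 0]]' --twist '[[0, 0, 0], [0, 0, 0], [0, 0, 0], [0, 0, 0], [0, 0, 0], [0, 0, 0]]'

```text
t: 36.07
position: [0.6177, -0.2461, 0.0322]
orientation: [-2.138, 1.567, -0.521]
contact_force: [-6.6, 2.6, 18.4]
width: 0.0328
```

It's resting on the rim, with the force pointing -x/+y. I'll lift and look again.

Call:
move_arm --travel '[[-0.04, 0.006, 0.006], [-0.07, 0.006, 0.006], [-0.07, 0.006, 0.006], [-0.07, 0.006, 0.006], [-0.07, 0.006, 0.006]]' --twist '[[0, 0, 0], [0, 0, 0], [0, 0, 0], [0, 0, 0], [0, 0, 0]]'

```text
t: 36.48
position: [0.6147, -0.2438, 0.0477]
orientation: [1.075, 1.57, 2.692]
contact_force: [0.6, -0.6, -1.7]
width: 0.0328
```

```bash
python3 - <<'E'
from h import *
lookp('w14.png',.022,-.033,.036)
st()
E
```

```text
tcp [ 0.6147 -0.2438  0.0477] plate [ 0.6132 -0.2114  0.0466] 31.5 pocket [ 0.6147 -0.2444] block in hand rel mm [ 0.   0.5 -0.6] yaw 0.0472 126.4 toolyaw 1.617
shares by tcp [ 0.0377 -0.0006 -0.0023] twist -0.0 by block [ 0.039      -0.00133333  0.        ]
{'t': np.float64(36.5333), 'position': array([ 0.6145, -0.2437,  0.0473]), 'orientation': array([0.9981, 1.5697, 2.6149]), 'contact_force': array([ 0.3446,  0.5858, -0.8481]), 'width': np.float64(0.0328), 'joint_positions': array([-0.5462,  0.8043,  1.4595, -0.    ,  0.8789, -2.1629])}
[[-0.001 -0.999 -0.046]
 [ 0.001 -0.046  0.999]
 [-1.     0.001  0.001]]
```

Now it's centred to within 0.5 mm. Lowering again.

Call:
move_arm --travel '[[0.02, -0.001, -0.001], [0.035, -0.001, -0.001], [0.045, -0.001, -0.001], [0.053, -0.001, -0.001], [0.06, -0.001, -0.001], [0.066, -0.001, -0.001], [0.071, -0.001, -0.001], [0.071, -0.001, -0.001], [0.071, -0.001, -0.001]]' --twist '[[0, 0, 0], [0, 0, 0], [0, 0, 0], [0, 0, 0], [0, 0, 0], [0, 0, 0], [0, 0, 0], [0, 0, 0], [0, 0, 0]]'

```text
t: 37.28
position: [0.6152, -0.2441, 0.0267]
orientation: [-1.956, 1.571, -0.339]
contact_force: [0.8, -0.2, -1.1]
width: 0.0332
```

Call:
move_arm --travel '[[0.004, 0, 0], [0.004, 0, 0], [0.004, 0, 0], [0.004, 0, 0], [0.004, 0, 0], [-0.06, 0, 0], [-0.16, 0, 0], [-0.28, 0, 0], [-0.38, 0, 0], [-0.38, 0, 0]]' --twist '[[0, 0, 0], [0, 0, 0], [0, 0, 0], [0, 0, 0], [0, 0, 0], [0, 0, 0], [0, 0, 0], [0, 0, 0], [0, 0, 0], [0, 0, 0]]' --fingers 0.2

```text
t: 38.12
position: [0.6193, -0.2464, 0.1481]
orientation: [-2.162, 1.557, -0.545]
contact_force: [0.2, -0.6, 0.7]
width: 0.0508
```

```bash
python3 - <<'E'
from h import *
m,im=snap('wrist','w15.png');st()
v,s=fit(m,im,PLATE,.02,(.6141,-.2112,.046),(.004,.004,.02),60)
t=v[:2]+np.array([-np.sin(v[2]),np.cos(v[2])])*-.033
b,sb=fit(m,im,BLOCK,.046,(*t,v[2]),(.006,.006,.06));print(v,s,'pocket',t,'block',b,sb)
print(fit(m,im,BLOCK,.034,(.4662,-.0645,.137)),togo([.4662,-.0645,.12]))
E
```

```text
{'t': np.float64(38.1667), 'position': array([ 0.6178, -0.2456,  0.1453]), 'orientation': array([-2.1633,  1.5614, -0.5464]), 'contact_force': array([0.8034, 0.1946, 0.4865]), 'width': np.float64(0.0513), 'joint_positions': array([-0.5461,  0.6745,  1.4085, -0.    ,  1.0491, -2.163 ])}
[[ 0.008 -0.999 -0.046]
 [-0.005 -0.046  0.999]
 [-1.    -0.008 -0.005]]
[ 0.614  -0.2119  0.0475] 49.5 pocket [ 0.61556691 -0.24486278] block [ 0.61   -0.2453  0.0435] 120.9
(array([ 0.4667, -0.0647,  0.1223]), np.float64(17.8)) [0.0773 0.4777 0.6268]
```

Call:
move_arm --travel '[[0, 0, 0], [0, 0, 0], [0, 0, 0]]' --twist '[[0, 0, 0], [0, 0, 0], [0, 0, 0]]'

```text
t: 38.42
position: [0.614, -0.2435, 0.1389]
orientation: [0.983, 1.567, 2.599]
contact_force: [0.3, 0.6, -0.3]
width: 0.0512
```

```bash
python3 - <<'E'
from h import *
m,im=snap('wrist','w16.png');st()
v,s=fit(m,im,PLATE,.02,(.6141,-.2112,.046),(.004,.004,.02),60)
t=v[:2]+np.array([-np.sin(v[2]),np.cos(v[2])])*-.033
for z in (.042,.046,.050,.054):
  b,sb=fit(m,im,BLOCK,z,(*t,v[2]),(.006,.006,.06));print(v,s,'pocket',t,'block',b,sb)
cv2.imwrite('pics/w16c.png',cv2.cvtColor(im[130:380,170:470],cv2.COLOR_RGB2BGR).repeat(2,0).repeat(2,1))
E
```

```text
{'t': np.float64(38.4667), 'position': array([ 0.6141, -0.2436,  0.1389]), 'orientation': array([0.9929, 1.5672, 2.6096]), 'contact_force': array([-0.5857, -0.0849,  0.9883]), 'width': np.float64(0.0512), 'joint_positions': array([-5.4630e-01,  6.8200e-01,  1.4140e+00, -1.0000e-04,  1.0492e+00,
       -2.1630e+00])}
[[-0.003 -0.999 -0.046]
 [ 0.002 -0.046  0.999]
 [-1.     0.003  0.002]]
[ 0.6136 -0.2118  0.0463] 49.4 pocket [ 0.61512735 -0.24476464] block [ 0.6206 -0.2446  0.0353] 114.5
[ 0.6136 -0.2118  0.0463] 49.4 pocket [ 0.61512735 -0.24476464] block [ 0.6092 -0.2453  0.0396] 118.8
[ 0.6136 -0.2118  0.0463] 49.4 pocket [ 0.61512735 -0.24476464] block [ 0.6182 -0.2452  0.0452] 114.0
[ 0.6136 -0.2118  0.0463] 49.4 pocket [ 0.61512735 -0.24476464] block [ 0.6148 -0.2438  0.0458] 129.6
```

View pics/w16c.png

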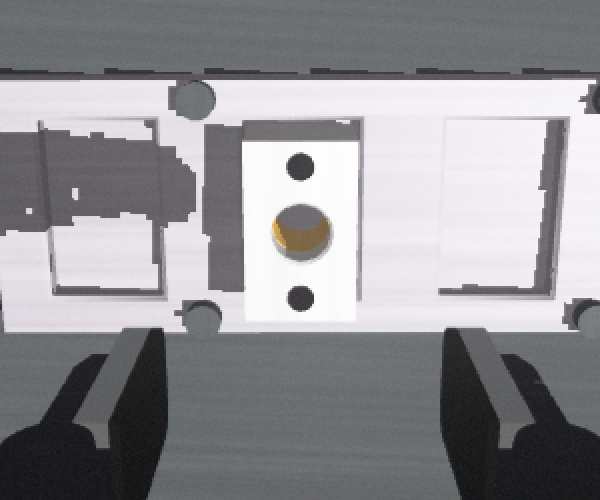

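```bash
python3 - <<'E'
from h import *
m=viewer.camera_model('wrist')
q=[(170+a/2-.25,130+b/2-.25) for a,b in [(243,140),(357,140),(355,322),(245,322)]]
for z in (.046,.05,.054):
    w=np.array([px(m,p,z)[:2] for p in q]);print(z,np.linalg.norm(w-np.roll(w,-1,0),axis=1).round(4),w.mean(0).round(4))
h=[px(m,(170+a/2-.25,130+b/2-.25),.046)[:2] for a,b in [(300,167),(301,298.5)]];print(h,np.mean(h,0),np.linalg.norm(h[0]-h[1]))
E
```

```text
0.046 [0.0331 0.0569 0.0339 0.0568] [ 0.6155 -0.245 ]
0.05 [0.0325 0.0559 0.0334 0.0558] [ 0.6142 -0.2451]
0.054 [0.032  0.0549 0.0328 0.0548] [ 0.6131 -0.2452]
[array([ 0.5951, -0.246 ]), array([ 0.6361, -0.2438])] [ 0.6156 -0.2449] 0.041058981964973304
```

Seated: the block top measures right at z=46 mm and is centred within 0.5 mm. Next is block 2.

Call:
move_arm --travel '[[0, 0.08, 0.1], [0, 0.16, 0.2], [0, 0.24, 0.3], [0, 0.32, 0.4], [0, 0.4, 0.5], [0, 0.464, 0.6], [0.06, 0.464, 0.619], [0.06, 0.464, 0.619], [0.06, 0.464, 0.619], [0.06, 0.464, 0.619]]' --twist '[[-0.01, 0, 0], [-0.02, 0, 0], [-0.03, 0, 0], [-0.04, 0, 0], [-0.05, 0, 0], [-0.058, 0, 0], [-0.058, 0, 0], [-0.058, 0, 0], [-0.058, 0, 0], [-0.058, 0, 0]]' --fingers 0.3

```text
t: 39.3
position: [0.469, -0.066, 0.1227]
orientation: [-2.209, 1.569, -0.501]
contact_force: [-0.4, -0.5, -0.5]
width: 0.0555
```

Call:
move_arm --travel '[[0, 0, 0], [0, 0, 0], [0, 0, 0]]' --twist '[[0, 0, 0], [0, 0, 0], [0, 0, 0]]'

```text
t: 39.55
position: [0.4684, -0.0659, 0.1229]
orientation: [-2.119, 1.57, -0.412]
contact_force: [-0.7, -0.1, -0.2]
width: 0.0556
```

```bash
python3 - <<'E'
from h import *
lookb('w17.png',(.4665,-.0645,.137))
E
```

```text
t 39.55 tcp [ 0.4684 -0.0659  0.1229] toolyaw 1.707 block [ 0.466  -0.0643  0.1362] 150.0 rel mm [110.9   2.2   1.9] shares [0.3697 0.0068 0.0058] twist -0.0
```

Call:
move_arm --travel '[[0.06, 0.007, 0.006], [0.12, 0.007, 0.006], [0.18, 0.007, 0.006], [0.24, 0.007, 0.006], [0.29, 0.007, 0.006], [0.33, 0.007, 0.006], [0.367, 0.007, 0.006], [0.367, 0.007, 0.006], [0.367, 0.007, 0.006]]' --twist '[[0, 0, 0], [0, 0, 0], [0, 0, 0], [0, 0, 0], [0, 0, 0], [0, 0, 0], [0, 0, 0], [0, 0, 0], [0, 0, 0]]'

```text
t: 40.35
position: [0.4652, -0.0637, 0.0123]
orientation: [1.067, 1.57, 2.774]
contact_force: [0.0, 0.8, -0.6]
width: 0.0558
```

Call:
move_arm --travel '[[0, 0, 0], [0, 0, 0], [0, 0, 0], [0, 0, 0], [0, 0, 0], [0, 0, 0], [0, 0, 0]]' --twist '[[0, 0, 0], [0, 0, 0], [0, 0, 0], [0, 0, 0], [0, 0, 0], [0, 0, 0], [0, 0, 0]]' --fingers -1

```text
t: 40.93
position: [0.4659, -0.0638, 0.0135]
orientation: [-2.107, 1.569, -0.399]
contact_force: [0.9, -0.4, 5.3]
width: 0.0333
```

```bash
python3 - <<'E'
from h import *
print(togo([.61,-.1126,.12]));st()
E
```

```text
[-0.3538 -0.4542 -0.2271]
{'t': np.float64(40.9333), 'position': array([ 0.4659, -0.0638,  0.0135]), 'orientation': array([-2.1066,  1.5688, -0.3988]), 'contact_force': array([ 0.8887, -0.4037,  5.3265]), 'width': np.float64(0.0333), 'joint_positions': array([-3.7440e-01,  7.2830e-01,  1.9699e+00, -1.0000e-04,  4.4140e-01,
       -2.0821e+00])}
[[ 0.002 -0.991 -0.137]
 [-0.001 -0.137  0.991]
 [-1.    -0.002 -0.001]]
```

Call:
move_arm --travel '[[-0.08, 0, 0], [-0.18, 0, 0], [-0.28, 0, 0], [-0.354, 0, 0], [-0.354, -0.1, -0.05], [-0.354, -0.2, -0.1], [-0.354, -0.3, -0.15], [-0.354, -0.38, -0.19], [-0.354, -0.454, -0.227], [-0.354, -0.454, -0.227]]' --twist '[[0, 0, 0], [0, 0, 0], [0, 0, 0], [0, 0, 0], [0.03, 0, 0], [0.057, 0, 0], [0.057, 0, 0], [0.057, 0, 0], [0.057, 0, 0], [0.057, 0, 0]]'

```text
t: 41.77
position: [0.6152, -0.1148, 0.1194]
orientation: [-1.98, 1.562, -0.362]
contact_force: [2.1, -0.4, -1.2]
width: 0.0329
```

Call:
move_arm --travel '[[0, 0, 0], [0.1, 0, 0], [0.2, 0, 0], [0.24, 0, 0], [0.24, 0, 0], [0.24, 0, 0], [0.24, 0, 0]]' --twist '[[0, 0, 0], [0, 0, 0], [0, 0, 0], [0, 0, 0], [0, 0, 0], [0, 0, 0], [0, 0, 0]]'

```text
t: 42.35
position: [0.61, -0.1125, 0.048]
orientation: [-1.983, 1.569, -0.365]
contact_force: [0.3, 0.7, -1.9]
width: 0.0326
```

```bash
python3 - <<'E'
from h import *
lookp('w18.png',.022,.099,.026)
E
```

```text
tcp [ 0.61   -0.1125  0.048 ] plate [ 0.6133 -0.211   0.0591] 19.5 pocket [ 0.6075 -0.1122] block in hand rel mm [-0.   0.6 -0.5] yaw 0.0464 125.2 toolyaw 1.618
shares by tcp [0.0748 0.0101 0.0022] twist -0.007 by block [0.07333333 0.007      0.003     ]
```

Call:
move_arm --travel '[[0.02, 0.002, 0.001], [0.035, 0.002, 0.001], [0.045, 0.002, 0.001], [0.053, 0.002, 0.001], [0.06, 0.002, 0.001], [0.066, 0.002, 0.001], [0.073, 0.002, 0.001], [0.073, 0.002, 0.001], [0.073, 0.002, 0.001]]' --twist '[[0, 0, 0], [0, 0, 0], [0, 0, 0], [0, 0, 0], [0, 0, 0], [0, 0, 0], [0, 0, 0], [0, 0, 0], [0, 0, 0]]'

```text
t: 43.15
position: [0.6089, -0.1121, 0.0256]
orientation: [-2.754, 1.571, -1.136]
contact_force: [-2.2, 0.4, 3.5]
width: 0.0328
```

Call:
move_arm --travel '[[0, 0, 0], [0, 0, 0], [0, 0, 0], [0, 0, 0], [-0.06, 0, 0], [-0.16, 0, 0], [-0.28, 0, 0], [-0.4, 0, 0], [-0.52, 0, 0], [-0.64, 0, 0]]' --twist '[[0, 0, 0], [0, 0, 0], [0, 0, 0], [0, 0, 0], [0, 0, 0], [0, 0, 0], [0, 0, 0], [0, 0, 0], [0, 0, 0], [0, 0, 0]]' --fingers 0.2

```text
t: 43.98
position: [0.6085, -0.112, 0.2184]
orientation: [1.146, 1.57, 2.764]
contact_force: [0.2, -0.5, -0.7]
width: 0.0511
```

Call:
move_arm --travel '[[-0.1, 0, 0], [-0.1, 0.1, 0.1], [-0.1, 0.2, 0.2], [-0.1, 0.2, 0.3], [-0.1, 0.2, 0.3], [-0.1, 0.2, 0.3], [-0.1, 0.2, 0.3], [-0.1, 0.2, 0.3], [-0.1, 0.2, 0.3], [-0.1, 0.2, 0.3]]' --twist '[[0, 0, 0], [0, 0, 0], [0, 0, 0], [0, 0, 0], [0, 0, 0], [0, 0, 0], [0, 0, 0], [0, 0, 0], [0, 0, 0], [0, 0, 0]]'

```text
t: 44.82
position: [0.5452, -0.0261, 0.2466]
orientation: [2.722, 1.571, -1.944]
contact_force: [0.9, -0.9, 0.2]
width: 0.0507
```

```bash
python3 - <<'E'
from h import *
st();m,im=snap('wrist','w19.png');snap('top','t3.png');np.save('m19.npy',m,allow_pickle=True)
v,s=fit(m,im,PLATE,.02,(.6138,-.2114,.0465),(.004,.004,.01),60);print(v,s)
for k in (.099,-.033):
  t=v[:2]+np.array([-np.sin(v[2]),np.cos(v[2])])*k
  for z in (.046,.054): print('pocket',t,z,fit(m,im,BLOCK,z,(*t,v[2]),(.003,.003,.03)))
E
```

```text
{'t': np.float64(44.8167), 'position': array([ 0.5452, -0.0261,  0.2466]), 'orientation': array([ 2.7221,  1.5707, -1.944 ]), 'contact_force': array([ 0.8822, -0.897 ,  0.2179]), 'width': np.float64(0.0507), 'joint_positions': array([-2.5250e-01,  4.0240e-01,  1.6144e+00, -2.0000e-04,  1.1248e+00,
       -1.8694e+00])}
[[-0.    -0.999 -0.046]
 [-0.    -0.046  0.999]
 [-1.     0.    -0.   ]]
[ 0.6138 -0.2087  0.0486] 44.3
pocket [ 0.60899049 -0.10981689] 0.046 (array([ 0.6102, -0.1127,  0.0454]), np.float64(114.2))
pocket [ 0.60899049 -0.10981689] 0.054 (array([ 0.6069, -0.111 ,  0.0332]), np.float64(117.7))
pocket [ 0.61540317 -0.24166104] 0.046 (array([ 0.6163, -0.2442,  0.0426]), np.float64(94.0))
pocket [ 0.61540317 -0.24166104] 0.054 (array([ 0.6133, -0.2394,  0.0292]), np.float64(98.3))
```

View pics/w19.png

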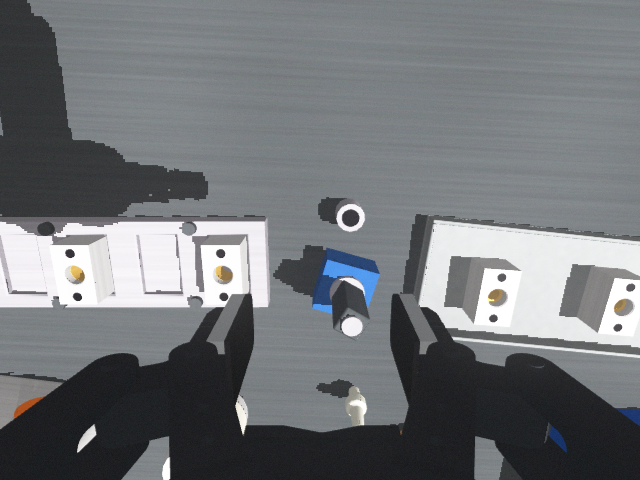

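The picture shows both full blocks in pockets, both tight blocks in the tray and the gauge in its stand. One last numeric check before handing in.

```bash
python3 - <<'E'
from h import *
m=np.load('m19.npy',allow_pickle=True).item()
for z in (.046,.054):
  h=[px(m,q,z)[:2] for q in [(221,254),(219,301)]];print(z,np.linalg.norm(h[0]-h[1]),np.mean(h,0))
print('gauge top',px(m,(351,326),.103),'stand',np.mean([px(m,q,.038)[:2] for q in [(327,250),(379,262),(370,313),(314,304)]],0))
print(bot.observe()['t']);bot.job_done()
E
```

```text
0.046 0.044981107145111436 [ 0.61195 -0.11415]
0.054 0.0439769257679525 [ 0.60885 -0.1122 ]
gauge top [ 6.245e-01 -2.000e-04  1.030e-01] stand [6.14525e-01 5.50000e-04]
44.9167
the job is handed in; nothing more can be done
```

I gauged all four blocks from left to right, put the gauge back in its stand, sorted the blocks, and handed the job in at about 45 s. No verdict is reported.

| Block, from the left | Bore | Where it is now |
|---|---|---|
| 1st | full, pin about 27 mm in, no resistance | third pocket from the left of the fixture |
| 2nd | tight, stopped at 10 mm, force up to 37 N | reject tray |
| 3rd | full, pin about 27 mm in, no resistance | leftmost pocket |
| 4th | tight, stopped at 10 mm, force up to 21 N | reject tray |

- **Knocked block:** the 4th block was pushed about 3 cm aside after I had gauged it. I found it again in the camera image before picking it up.
- **First seating:** the 1st block landed on the pocket rim on its first try. I lifted it, re-centred it and it went in.

**Last checks**
- **Picture:** the final wrist picture shows two blocks in pockets, two in the tray and the gauge upright in its stand. The arm is clear of everything.
- **Pocket heights:** I let both pocketed blocks go with the tool at about 25.5 mm, which matches a block resting on the pocket floor.
- **1st block:** a close look put it within 0.5 mm of its pocket centre.
- **3rd block, weaker check:** the final outline fit scored slightly better with the top 8 mm too high than at the seated height. The spacing between its small holes also read 4 mm too long at the seated height. I trusted the release height and the picture over these, because outline fits were unreliable against the white plate. The 1st block gave the same false reading and was then measured as seated.
- **Gauge:** its top measured about 10 mm from a rough hand-picked stand centre, but within 3 mm of the more careful earlier stand measurement.

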